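Load and dock the analyser carriage

ROBOT

A 6-joint arm with a two-finger parallel gripper is mounted at the origin on the work surface. World frame = base frame: x ahead of the robot, y to its left, z up, the work surface at z = 0. Lengths are in m, angles in rad, forces in N, time in s.
With the tool pointing down it reaches from about 0.275 to 0.75 m from the base axis. Payload 10.2 kg.
Tool frame: the origin (TCP) lies at the very end of the fingers, on their centre line; the grasp point (between the pads) lies 19 mm behind it; z points along the fingers, y is the direction in which the jaws open and shut (so a half turn about z gives the same grasp; the last joint's range is limited). The gripper opens to 85 mm and grips with 20 to 120 N. Pads are 22 mm wide; open, the fingers measure 114 mm over their backs; the gripper's body (76 mm by 85 mm) begins 54 mm behind the grasp point. The pads swing forward as they close: fully open they stand 13 mm farther back than shut.
Start: joints at [-0.223, 0.313, 1.498, -0, 1.331, -0.223], TCP at [0.525, -0, 0.231] pointing down, gripper open.
Joint ranges: [-2.94, 2.94], [-0.97, 2.17], [0.19, 2.56], [-1.23, 4.37], [0.02, 3.11], [-2.88, 2.88]. Speed limits (rad/s): [2.39, 2.39, 3.01, 3.14, 3.14, 3.14].

INTERFACE

Orientations are given as a unit quaternion [w, x, y, z].
In Python, from station import env, cams gives the robot as it stands. The module is installed in compiled form; this text tells all that it offers.
- The arm moves only by the tool drive_tool, never from a script. Its argument "commands" is text: rows parted by semicolons, each of 7 numbers parted by spaces: the turn, a rotation vector about the tool's x, y, z in rad, then the shift along the tool's x, y, z in mm, then the finger opening in mm, from 0 to 85.4. In form: wx wy wz x y z claw; .... A call has 1 to 20 rows; each row shifts and turns the commanded pose from where the row before left it, along the tool's axes as they then stand; what a row does not reach is not made up. A row lasts 1/8 s, in which the tool goes at most 62.5 mm and 10.7 degrees, less where a joint would pass 70% of its speed; a pose out of reach is approached as far as the arm can. A call is refused whole if a number of a shift passes 62.5 or a number of a turn 0.188, either way. A call with a gripper value outside its range is refused whole. The fingers move at their own pace and stop on an object; "newtons" is the grip in N (left out, the last holds). Time passes only in rows, so rows that do not move let the fingers close. It gives the time, the measured TCP pose, the force and the opening at its end, in the units of the state.
- env.observe(): the state, without advancing time (a new reading comes with each control period).
- cams.snapshot(name): name is "scene" or "side" or "wrist"; returns a dict with "pixels" (480x640x3 uint8, blue, green, red), "camera_matrix" (3x3 intrinsics, pixels), "k1" (the pictures are not rectified: a ray, as slopes to the right and down, at radius r is drawn at 1 + k1 r^2 times it, then the intrinsics apply), "R" (3x3) and "t" (3): a world point X has camera coordinates R X + t. Camera axes: x right, y down, z forward; pixel columns grow to the right and rows downward; lengths in m; the calibration is good to about 2 mm. A picture is of the moment at which its call begins. There is no depth.
- env.job_done(): hands the job in, once; it reports no verdict.
The state is a dict: "time": time; "q": joint angles; "dq": joint speeds; "joint_efforts": joint torques, N m; "eef_pos": TCP position; "eef_rot": TCP orientation; "force": force on the tool from outside, world axes, zero at the start; "wrist_torque": the same for the moment, N m; "opening": finger opening in m.
Only numpy, scipy, OpenCV 4.12 (cv2) and the standard library are available. Lean on these libraries where they do the work, as an engineer would, in place of code of your own. Each camera call takes 0.05 s, during which the arm holds its last target.

TASK

Reload the analyser: first draw its carriage fully out to the front stop by the orange handle. Then clear the grey spent cassettes from the carriage into the blue tray and seat every white test cassette from the bench flat in a cradle of its own on the carriage, and after that push the loaded carriage in under the hood until it clicks fully home. The used pipette must also end up lying in its sloped rest, in both saddles with the tip at the low end. Do not disturb the tip box, the timer or the bottle.

Things in the scene. Friction and masses are not known exactly. Their poses are not given: they have to be found in the camera images.
- reader: Analyser, fixed. Black bed 435 x 130 x 12 mm with a white sliding carriage and a black and blue hood (130 mm high) over one end. Origin: on the bench under the bed's middle. Local +x: the carriage's push-in direction, under the hood. The hood covers local x 90 to 215 mm (opening 68 mm high above the bed); cradles under it cannot be loaded.
- carriage (a joint): Carriage position along the reader's +x, m. 0: fully out at the front stop (all cradles clear of the hood); 0.14: home at the rear stop. Starts home. Drags with 2.5 N, stays where left. From 0.125 a sprung plunger resists (about 10 N to pass); past 0.134 it snaps the carriage home and holds it there (about 10 N to pull out).
- carriage_grip (a point): Top centre of the orange handle plate at the carriage's outer end: 12 mm thick along the slide, 50 mm wide across it, 44 mm tall, top 66 mm above the bench. Moves with the carriage; axes as the reader's. 26 mm free along the slide between it and the first cradle's wall (wall top 32 mm above the bench).
- cradle0 (a point): Centre of the floor of cradle 0 of the white carriage (outermost, next to the handle), 22 mm above the bench; axes as the reader's; moves with the carriage. Each cradle is a rectangular pocket 45 mm along the slide (x) by 83 mm across it (y), walls 10 mm high and 7 mm thick between cradles; cradles are 52 mm apart.
- cradle1 (a point): Centre of the floor of cradle 1 of the white carriage (a middle one), 22 mm above the bench; axes as the reader's; moves with the carriage. Each cradle is a rectangular pocket 45 mm along the slide (x) by 83 mm across it (y), walls 10 mm high and 7 mm thick between cradles; cradles are 52 mm apart.
- cradle2 (a point): Centre of the floor of cradle 2 of the white carriage (a middle one), 22 mm above the bench; axes as the reader's; moves with the carriage. Each cradle is a rectangular pocket 45 mm along the slide (x) by 83 mm across it (y), walls 10 mm high and 7 mm thick between cradles; cradles are 52 mm apart.
- cradle3 (a point): Centre of the floor of cradle 3 of the white carriage (innermost, first under the hood), 22 mm above the bench; axes as the reader's; moves with the carriage. Each cradle is a rectangular pocket 45 mm along the slide (x) by 83 mm across it (y), walls 10 mm high and 7 mm thick between cradles; cradles are 52 mm apart.
- cassette0: White test cassette with a yellow upright grip rib; may be absent. Base 76 (x) x 38 (y) x 14 mm; the rib stands across the middle of its top, 12 mm thick along x, 34 mm long along y, 16 mm high (total height 30 mm). Origin: centre of the underside. It sits in any cradle, either way round, with its long side (x) across the slide, 3.5 mm free all round. About 60 g.
- cassette1: White test cassette with a red upright grip rib; may be absent. Base 76 (x) x 38 (y) x 14 mm; the rib stands across the middle of its top, 12 mm thick along x, 34 mm long along y, 16 mm high (total height 30 mm). Origin: centre of the underside. It sits in any cradle, either way round, with its long side (x) across the slide, 3.5 mm free all round. About 60 g.
- cassette2: White test cassette with a green upright grip rib; may be absent. Base 76 (x) x 38 (y) x 14 mm; the rib stands across the middle of its top, 12 mm thick along x, 34 mm long along y, 16 mm high (total height 30 mm). Origin: centre of the underside. It sits in any cradle, either way round, with its long side (x) across the slide, 3.5 mm free all round. About 60 g.
- cassette3: White test cassette with a yellow upright grip rib; may be absent. Base 76 (x) x 38 (y) x 14 mm; the rib stands across the middle of its top, 12 mm thick along x, 34 mm long along y, 16 mm high (total height 30 mm). Origin: centre of the underside. It sits in any cradle, either way round, with its long side (x) across the slide, 3.5 mm free all round. About 60 g.
- spent0: Spent cassette: grey with a black rib, same size, origin and axes as the white ones; may be absent. Starts seated in a cradle of the carriage, long side across the slide.
- spent1: Spent cassette: grey with a black rib, same size, origin and axes as the white ones; may be absent. Starts seated in a cradle of the carriage, long side across the slide.
- spent2: Spent cassette: grey with a black rib, same size, origin and axes as the white ones; may be absent. Starts seated in a cradle of the carriage, long side across the slide.
- tray: Blue open waste tray, fixed, 130 (x) x 100 (y) x 35 mm outside, walls and floor 4 mm thick. Origin: centre of its underside.
- pipette: Boxy white electronic pipette lying on the bench. Body 110 (x) x 28 x 28 mm, origin at the centre of its underside; grey tip shaft (12 mm diameter, 70 mm long) towards local -x, blue plunger (18 mm diameter, 20 mm long) towards +x. About 120 g. Any of its four long faces may lie down.
- pipette_mid (a point): Centre of the pipette's body, 14 mm inside every long face; axes as the pipette's.
- pipette_tip (a point): End of the pipette's tip shaft, 125 mm from pipette_mid along the pipette's -x.
- rest: White sloped pipette rest, fixed. Foot 130 (x) x 70 x 8 mm, origin under its centre. Two grey U-saddles, 72 mm apart, each 12 mm long, 36 mm between cheeks, cheeks 14 mm high, on a bed sloped 20 degrees; local -x is the low end, with a 6 mm stop lip for the body's lower end. 60 mm open between saddles for fingers; bed centre 70 mm above the bench.
- rest_seat (a point): Where pipette_mid belongs when the pipette lies in the rest (14 mm off the bed). Its x axis runs up the 20 degree slope: the pipette's x axis should lie along it, tip (pipette -x) down at the low end. When the pipette touches the lip, pipette_mid is 6 mm below this point along the slope.
- tip_box: Bystander: grey box of pipette tips with yellow top, 85 x 120 x 75 mm; leave alone.
- timer: Bystander: flat silver bench timer, 70 x 65 x 20 mm; leave alone.
- buffer: Bystander: glass bottle with blue cap, 64 mm diameter, 120 mm high; leave alone.

How it is judged:
By the outcome, as a careful person would: the job done as asked, in the order asked, and still so for the second after the job is handed in, with the robot touching nothing.
Of spent0, spent1, spent2 only 1 to 2 are there at a start; the rules pass over those that are not, and their reading is None.
Of cassette0, cassette1, cassette2, cassette3 only 3 to 4 are there at a start; the rules pass over those that are not, and their reading is None.
At some moment in a run one of cassette0, cassette1, cassette2, cassette3, pipette may be knocked a few centimetres aside while the robot is not near it.
Once in a run the grip may slacken for a moment while it holds something.
It also fails if it takes over 210 s, if anything falls off the work surface, if the arm or the gripper's body presses on something with over 40 N, if the wrist force passes 120 N, or if a joint passes its speed limit or range.

## Working session

There is one attempt and no reset: what is moved stays moved. The work goes in short steps, Python scripts to look and compute and a tool call to move; the robot and the scene stay as the last step left them, time stands still between calls to the robot, and variables do not carry over. Pictures are saved under pics/ and viewed, and the job is handed in when it is done.

Besides the shell and the picture viewer there is one more tool, called after "Call:" by a JSON object that holds its "method" and its "body", one argument or row to a line. drive_tool: Moves the arm, as the interface text tells. Its arguments: {"type":"object","properties":{"commands":{"type":"string"},"newtons":{"type":"number"}},"required":["commands"]}

```bash
mkdir -p pics; cat > h.py <<'E'
import numpy as np, cv2
from station import env, cams
def snap(n,f):
    s=cams.snapshot(n); cv2.imwrite('pics/'+f+'.png',s['pixels']); np.savez('pics/'+f+'.npz',**{k:np.array(s[k]) for k in('pixels','camera_matrix','k1','R','t')}); return s
def load(f): return dict(np.load('pics/'+f+'.npz'))
def proj(s,X):
    X=np.atleast_2d(np.array(X,float)); c=X@s['R'].T+s['t']; p=c[:,:2]/c[:,2:]; r2=(p**2).sum(1,keepdims=True); p=p*(1+float(s['k1'])*r2)
    K=s['camera_matrix']; return np.c_[p[:,0]*K[0,0]+K[0,2],p[:,1]*K[1,1]+K[1,2]]
def ray(s,uv):
    K=s['camera_matrix']; uv=np.atleast_2d(np.array(uv,float)); d=np.c_[(uv[:,0]-K[0,2])/K[0,0],(uv[:,1]-K[1,2])/K[1,1]]; p=d.copy()
    for _ in range(30): p=d/(1+float(s['k1'])*(p**2).sum(1,keepdims=True))
    return np.c_[p,np.ones(len(p))]@s['R'], -s['R'].T@s['t']
def onz(s,uv,z):
    d,o=ray(s,uv); z=np.broadcast_to(z,len(d)); return o+d*((z-o[2])/d[:,2])[:,None]
def crop(f,x0,y0,x1,y1,k,o):
    im=cv2.imread('pics/'+f+'.png')[y0:y1,x0:x1]; cv2.imwrite('pics/'+o+'.png',cv2.resize(im,None,fx=k,fy=k,interpolation=cv2.INTER_CUBIC))
def st():
    o=env.observe()
    for k in('time','q','eef_pos','eef_rot','force','opening'): print(k,np.round(o[k],4))
E
python3 - <<'E'
from h import *
st()
for n in('scene','side','wrist'):
    s=snap(n,n+'0'); print(n,s['camera_matrix'][0],s['k1'],-s['R'].T@s['t'],s['R'][2])
E
```

```text
time 0.0
q [-0.2234  0.3135  1.4984  0.      1.331  -0.2234]
eef_pos [5.247e-01 1.000e-04 2.307e-01]
eef_rot [-6.000e-04  7.071e-01  7.071e-01 -3.000e-04]
force [ 0.5407 -0.1599  0.4859]
opening 0.0852
scene [540.90811776   0.         319.40997198] -0.15846558288476906 [ 1.05803433 -0.6364182   1.00865791] [-0.42594493  0.51439375 -0.7442916 ]
side [533.04584108   0.         326.46314928] -0.08752381549450698 [ 0.26468234 -0.81809072  0.7085888 ] [ 0.25869936  0.77312312 -0.57909868]
wrist [353.18296761   0.         316.48059783] -0.014053647537642393 [0.52469797 0.07236196 0.3729054 ] [-0.00205768 -0.28259098 -0.95923829]
```

View pics/scene0.png

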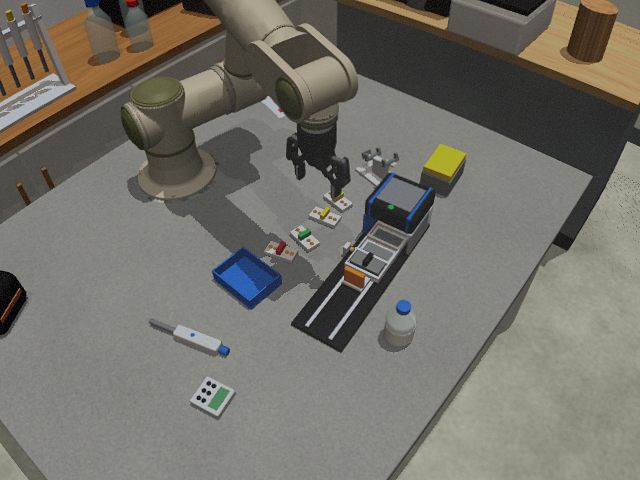

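View pics/side0.png

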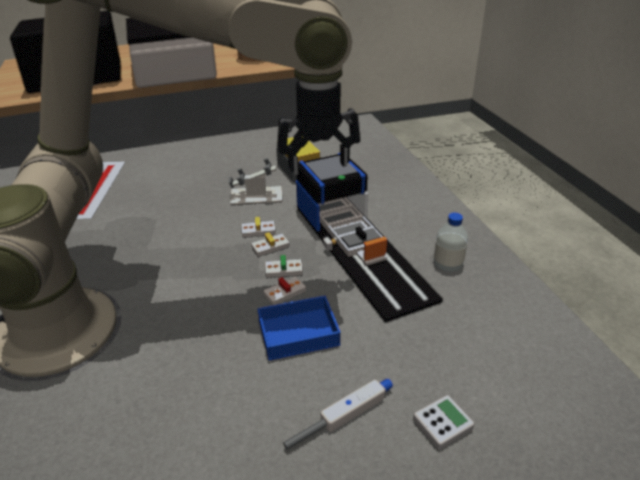

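View pics/wrist0.png

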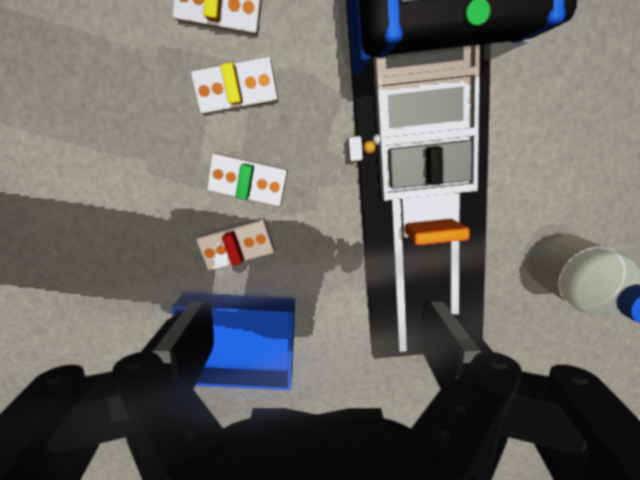

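```bash
python3 - <<'E'
from h import *
crop('wrist0',340,0,580,200,3.3,'c1'); crop('wrist0',340,180,580,370,3.3,'c2'); crop('wrist0',160,0,340,200,3,'c3');crop('wrist0',160,180,340,400,2.7,'c4')
E
```

```text
(no output)
```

View pics/c1.png

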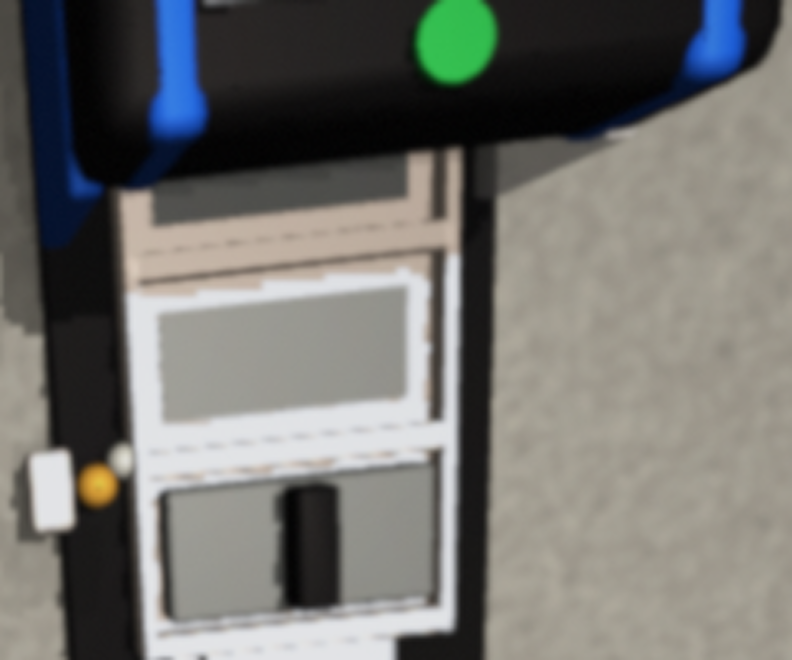

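View pics/c2.png

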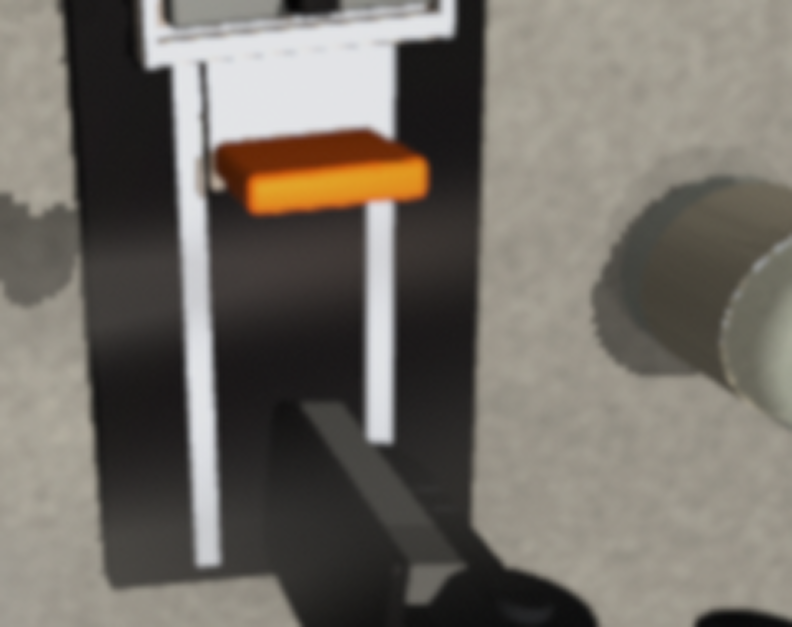

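View pics/c3.png

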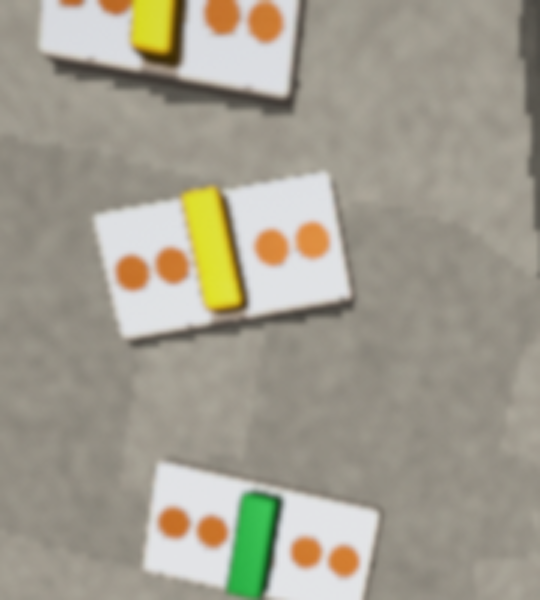

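View pics/c4.png

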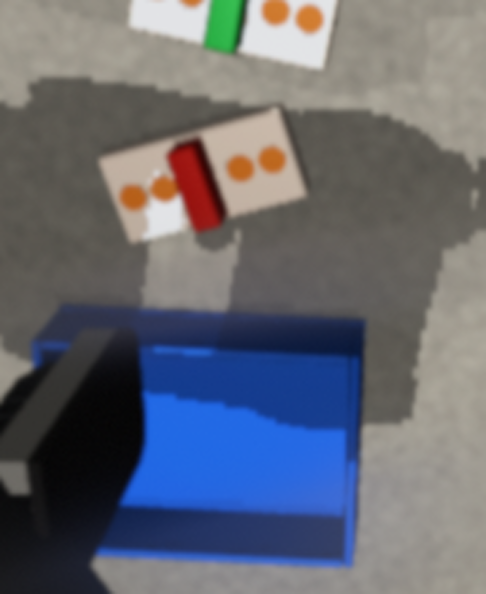

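```bash
python3 - <<'E'
from h import *
s=load('wrist0')
a=lambda ox,oy,k,L:[(ox+x/k,oy+y/k) for x,y in L]
np.set_printoptions(precision=4,suppress=True)
print('bed',onz(s,a(340,180,3.3,[(110,587)])+a(340,0,3.3,[(50,390),(487,600)])+a(340,180,3.3,[(470,520)]),.012))
print('handle66',onz(s,a(340,180,3.3,[(218,145),(372,130),(428,160),(250,177),(250,213),(428,195)]),.066))
print('handle22',onz(s,a(340,180,3.3,[(218,145),(372,130),(250,213),(428,195)]),.022))
print('cradle0 wall tops .032', onz(s,a(340,0,3.3,[(147,655),(455,630),(130,293),(460,253)]),.032))
print('spent', onz(s,a(340,0,3.3,[(165,490),(433,463),(433,600),(175,620)]),.036), onz(s,a(340,0,3.3,[(310,486),(315,605)]),.052))
print('yel2',onz(s,a(160,0,3,[(95,215),(328,172),(352,298),(127,338)]),.014), onz(s,a(160,0,3,[(184,194),(218,187),(242,305),(210,311)]),.030))
print('green',onz(s,a(160,0,3,[(158,462),(380,511),(145,571)]),.014), onz(s,a(160,0,3,[(243,492),(280,496)]),.030))
print('red',onz(s,a(160,180,2.7,[(98,158),(280,106),(308,192),(132,242)]),.014), onz(s,a(160,180,2.7,[(168,150),(197,140),(224,217),(205,231)]),.030))
print('yel1',onz(s,a(160,0,3,[(38,52),(290,98)]),.014), onz(s,a(160,0,3,[(134,45),(172,52)]),.030))
print('tray',onz(s,a(160,180,2.7,[(362,355),(352,567),(100,553),(35,345)]),.035))
E
```

```text
bed [[ 0.5909 -0.1768  0.012 ]
 [ 0.5615  0.0908  0.012 ]
 [ 0.698   0.0296  0.012 ]
 [ 0.7166 -0.15    0.012 ]]
handle66 [[ 0.604  -0.0014  0.066 ]
 [ 0.6454  0.0028  0.066 ]
 [ 0.6616 -0.0056  0.066 ]
 [ 0.6134 -0.0103  0.066 ]
 [ 0.6142 -0.0206  0.066 ]
 [ 0.6628 -0.0155  0.066 ]]
handle22 [[ 0.6154 -0.012   0.022 ]
 [ 0.6627 -0.0072  0.022 ]
 [ 0.6271 -0.0339  0.022 ]
 [ 0.6826 -0.0281  0.022 ]]
cradle0 wall tops .032 [[0.5901 0.0159 0.032 ]
 [0.6802 0.0233 0.032 ]
 [0.5804 0.1147 0.032 ]
 [0.6689 0.1249 0.032 ]]
spent [[0.592  0.063  0.036 ]
 [0.6663 0.0704 0.036 ]
 [0.6709 0.0325 0.036 ]
 [0.5969 0.0267 0.036 ]] [[0.6274 0.0645 0.052 ]
 [0.6317 0.033  0.052 ]]
yel2 [[0.4077 0.1322 0.014 ]
 [0.4807 0.144  0.014 ]
 [0.4869 0.1077 0.014 ]
 [0.4145 0.096  0.014 ]] [[0.4399 0.135  0.03  ]
 [0.45   0.1369 0.03  ]
 [0.4552 0.1042 0.03  ]
 [0.4454 0.1026 0.03  ]]
green [[0.4213 0.0574 0.014 ]
 [0.4942 0.0413 0.014 ]
 [0.4139 0.0214 0.014 ]] [[0.4522 0.0487 0.03  ]
 [0.4639 0.0474 0.03  ]]
red [[ 0.3967 -0.0296  0.014 ]
 [ 0.469  -0.0088  0.014 ]
 [ 0.4786 -0.0436  0.014 ]
 [ 0.407  -0.0647  0.014 ]] [[ 0.4289 -0.0219  0.03  ]
 [ 0.44   -0.0181  0.03  ]
 [ 0.4483 -0.0484  0.03  ]
 [ 0.4407 -0.0541  0.03  ]]
yel1 [[0.3949 0.1772 0.014 ]
 [0.4699 0.1644 0.014 ]] [[0.4284 0.1741 0.03  ]
 [0.4391 0.1722 0.03  ]]
tray [[ 0.5001 -0.104   0.035 ]
 [ 0.494  -0.2034  0.035 ]
 [ 0.3878 -0.1967  0.035 ]
 [ 0.3718 -0.0999  0.035 ]]
```

```bash
python3 - <<'E'
from h import *
np.set_printoptions(precision=4,suppress=True)
s=load('scene0'); print('bottle cap',onz(s,[(403,307)],.12), 'base',onz(s,[(398,343)],.0))
s2=load('side0'); print('bottle cap',onz(s2,[(455,219)],.12))
crop('scene0',330,130,480,250,5,'d1');crop('scene0',130,300,260,420,5,'d2')
crop('side0',220,150,320,220,7,'d3')
crop('side0',270,360,410,460,5,'d4')
E
```

```text
bottle cap [[ 0.7947 -0.0603  0.12  ]] base [[ 0.8028 -0.0679  0.    ]]
bottle cap [[ 0.7869 -0.0657  0.12  ]]
```

View pics/d1.png

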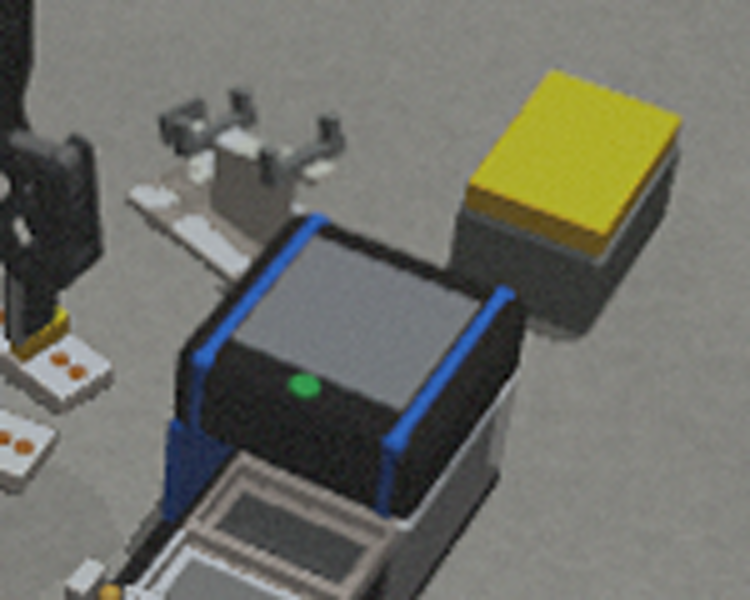

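View pics/d2.png

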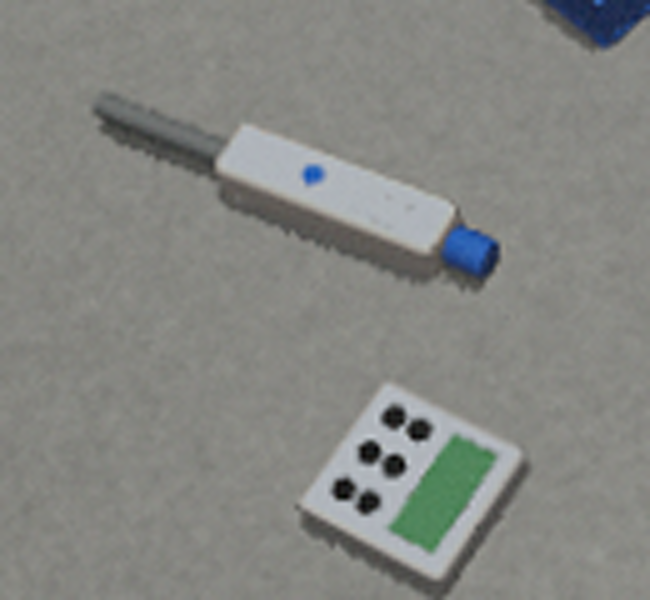

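View pics/d3.png

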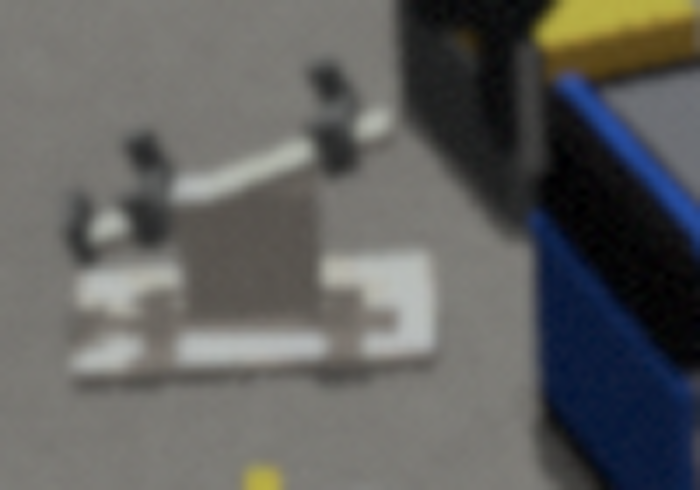

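View pics/d4.png

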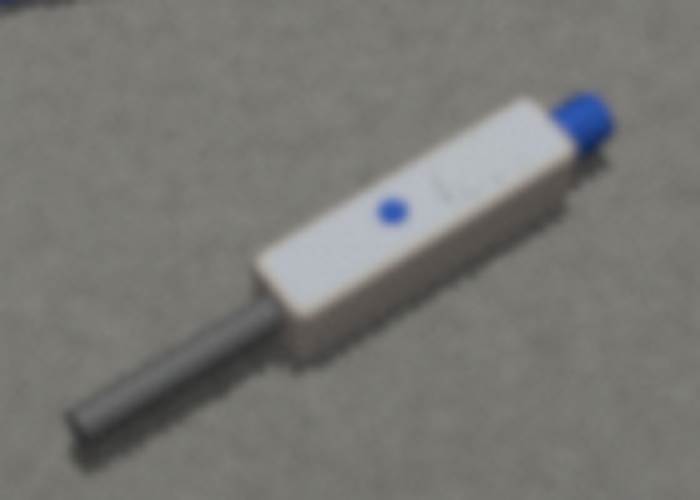

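Call:
{"method": "drive_tool", "body": {
  "commands": "0 0 0 -6.5 56.5 0 85; 0 0 0 -6.5 56.5 0 60; 0 0 0.1833 0 0 15 24; 0 0 0.1833 0 0 15 24; 0 0 0.1833 0 0 15 24; 0 0 0.1833 0 0 15 24; 0 0 0.1833 0 0 15 24; 0 0 0.1833 0 0 15 24; 0 0 0.1833 0 0 15 24; 0 0 0.1833 0 0 15 24; 0 0 0 0 0 0 24; 0 0 0 0 0 0 24",
  "newtons": 60
}}

```text
time: 1.65
eef_pos: [0.6382, -0.013, 0.1118]
eef_rot: [0.0, 0.999, 0.054, 0.0]
force: [-1.2, 0.9, 0.5]
opening: 0.024
```

```bash
python3 - <<'E'
from h import *
st(); [snap(n,n+'1') for n in('wrist','side','scene')]
crop('side1',270,120,430,300,4,'e1')
E
```

```text
time 1.65
q [-0.2036  0.6648  1.2745  0.      1.2016  1.2592]
eef_pos [ 0.6382 -0.013   0.1118]
eef_rot [1.000e-04 9.985e-01 5.390e-02 3.000e-04]
force [-1.1662  0.8834  0.5   ]
opening 0.024
```

View pics/wrist1.png

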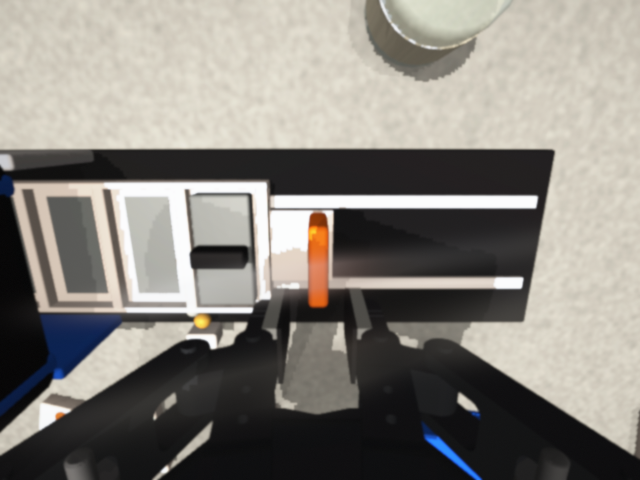

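View pics/e1.png

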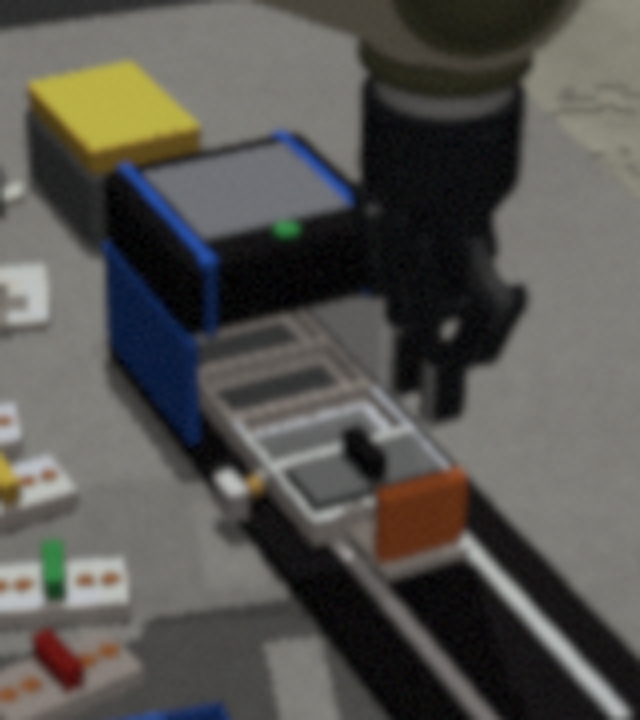

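Call:
{"method": "drive_tool", "body": {
  "commands": "0 0 0 0 0 30 24; 0 0 0 0 0 24 24; 0 0 0 0 0 10 24; 0 0 0 0 0 10 24; 0 0 0 0 0 0 24; 0 0 0 0 0 0 0; 0 0 0 0 0 0 0; 0 0 0 0 0 0 0; 0 0 0 0 0 0 0"
}}

```text
time: 2.92
eef_pos: [0.6385, -0.0138, 0.0382]
eef_rot: [0.001, 0.999, 0.052, 0.001]
force: [-0.8, -5.8, 3.0]
opening: 0.0111
```

Call:
{"method": "drive_tool", "body": {
  "commands": "0 0 0 0 5 0 0; 0 0 0 0 8 0 0; 0 0 0 0 12 0 0; 0 0 0 0 15 0 0; 0 0 0 0 15 0 0; 0 0 0 0 15 0 0; 0 0 0 0 15 0 0; 0 0 0 0 15 0 0; 0 0 0 0 15 0 0; 0 0 0 0 10 0 0; 0 0 0 0 8 0 0; 0 0 0 0 5 0 0; 0 0 0 0 0 0 0; 0 0 0 0 0 0 0"
}}

```text
time: 4.68
eef_pos: [0.6533, -0.1513, 0.0381]
eef_rot: [0.001, 0.999, 0.052, 0.001]
force: [6.3, -2.6, 6.2]
opening: 0.0112
```

Call:
{"method": "drive_tool", "body": {
  "commands": "0 0 0 0 1.5 0 0; 0 0 0 0 1.5 0 0; 0 0 0 0 0 0 0"
}}

```text
time: 5.05
eef_pos: [0.6535, -0.153, 0.0381]
eef_rot: [-0.0, 0.999, 0.052, 0.001]
force: [4.3, 2.9, 6.2]
opening: 0.0113
```

Call:
{"method": "drive_tool", "body": {
  "commands": "0 0 0 0 1.5 0 0; 0 0 0 0 1.5 0 0; 0 0 0 0 0 0 0"
}}

```text
time: 5.42
eef_pos: [0.6535, -0.1531, 0.038]
eef_rot: [-0.002, 0.999, 0.053, 0.0]
force: [2.1, 16.7, 9.9]
opening: 0.0112
```

Call:
{"method": "drive_tool", "body": {
  "commands": "0 0 0 0 -3 0 24; 0 0 0 0 0 0 24; 0 0 0 0 0 0 24; 0 0 0 0 0 20 24"
}}

```text
time: 5.92
eef_pos: [0.6541, -0.1539, 0.0195]
eef_rot: [0.001, 0.999, 0.052, 0.002]
force: [-24.4, 12.7, 145.1]
opening: 0.0242
```

I got the sign wrong: +z is down, so I pressed into the carriage at 145 N. Retracting now.

Call:
{"method": "drive_tool", "body": {
  "commands": "0 0 0 0 0 -20 24; 0 0 0 0 0 -40 24; 0 0 0 0 0 -50 24; 0 0 0 -30 0 -50 40; 0 0 -0.1833 -50 0 -20 85; 0 0 -0.1833 -20 0 0 85; 0 0 -0.1833 0 0 0 85; 0 0 -0.1833 0 0 0 85; 0 0 -0.1833 0 0 0 85; 0 0 -0.1833 0 0 0 85; 0 0 -0.1833 0 0 0 85; 0 0 -0.1833 0 0 0 85; 0 0 0 0 0 0 85"
}}

```text
time: 7.55
eef_pos: [0.5538, -0.1674, 0.1962]
eef_rot: [-0.001, 0.708, 0.706, -0.0]
force: [0.0, 0.6, -0.6]
opening: 0.085
```

```bash
python3 - <<'E'
from h import *
st(); [snap(n,n+'2') for n in('wrist','side','scene')]
E
```

```text
time 7.55
q [-4.9590e-01  4.5850e-01  1.3816e+00 -1.0000e-04  1.3028e+00 -4.9400e-01]
eef_pos [ 0.5538 -0.1674  0.1962]
eef_rot [-7.000e-04  7.078e-01  7.064e-01 -2.000e-04]
force [ 0.0405  0.5764 -0.5877]
opening 0.085
```

View pics/wrist2.png

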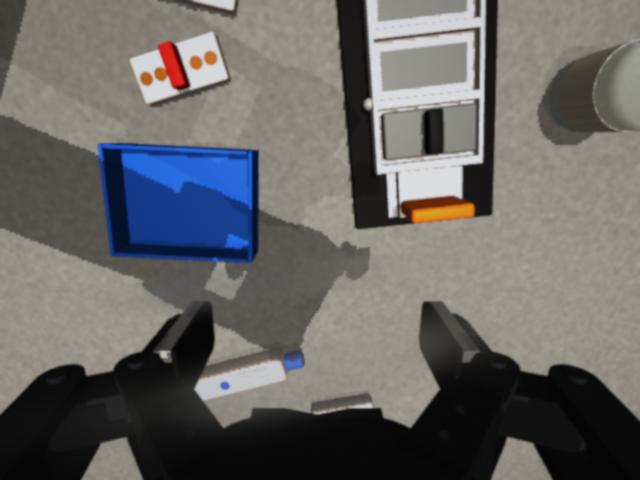

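View pics/scene2.png

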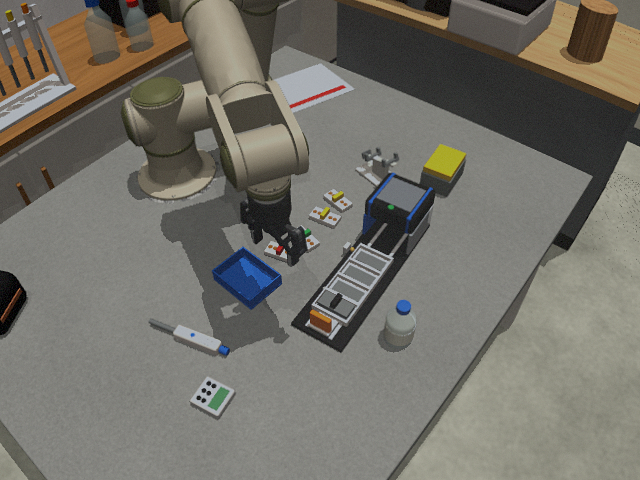

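```bash
python3 - <<'E'
from h import *
crop('wrist2',330,0,510,230,3,'f1');crop('wrist2',90,0,270,270,2.7,'f2')
E
```

```text
(no output)
```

View pics/f1.png

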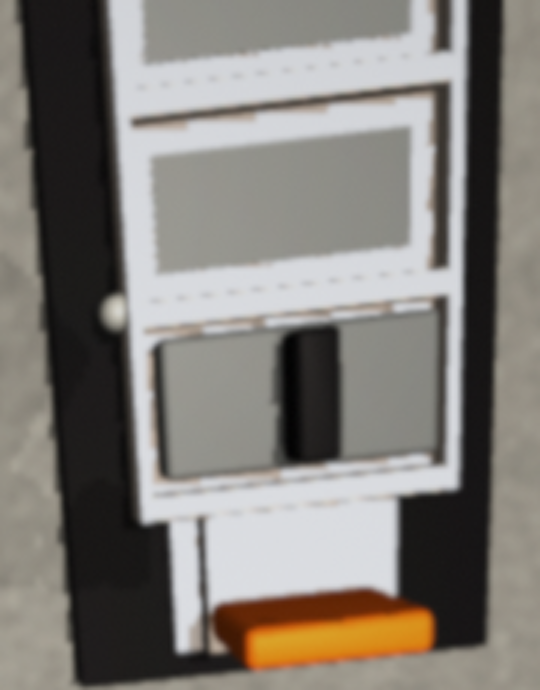

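View pics/f2.png

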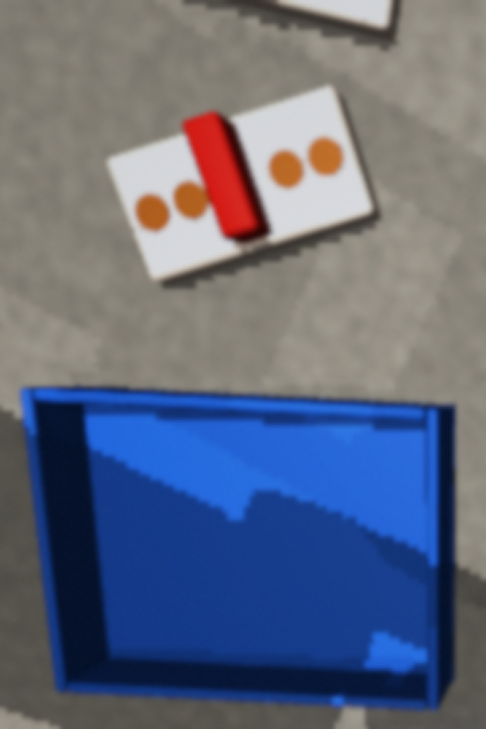

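```bash
python3 - <<'E'
from h import *
s=load('wrist2')
a=lambda ox,oy,k,L:[(ox+x/k,oy+y/k) for x,y in L]
np.set_printoptions(precision=4,suppress=True)
def c(n,P): 
    print(n,P.mean(0)[:2],'size',np.linalg.norm(np.diff(P[:,:2],axis=0),axis=1),'ang',np.degrees(np.arctan2(P[1,1]-P[0,1],P[1,0]-P[0,0])))
c('handle',onz(s,a(330,0,3,[(248,632),(435,610),(435,645),(248,667)]),.066))
c('spent',onz(s,a(330,0,3,[(160,345),(437,312),(437,455),(167,478)]),.036))
c('rib',onz(s,a(330,0,3,[(303,328),(338,325),(338,455),(305,462)]),.052))
c('red',onz(s,a(90,0,2.7,[(107,160),(332,86),(375,212),(155,282)]),.014))
c('redrib',onz(s,a(90,0,2.7,[(184,122),(217,111),(262,232),(230,239)]),.03))
c('tray',onz(s,a(90,0,2.7,[(25,388),(452,405),(440,706),(60,690)]),.035))
E
```

```text
handle [ 0.6531 -0.1517] size [0.0487 0.0094 0.0491] ang 6.767163032672105
spent [ 0.6463 -0.0911] size [0.0743 0.0375 0.0749] ang 6.457390928635015
rib [ 0.6467 -0.0901] size [0.0089 0.0323 0.0087] ang 4.655307745623053
red [ 0.438  -0.0386] size [0.0744 0.037  0.0748] ang 15.472875898359844
redrib [ 0.4387 -0.0388] size [0.0104 0.0342 0.01  ] ang 15.600983650967457
tray [ 0.4345 -0.1507] size [0.132  0.0988 0.1283] ang -2.5410550948257726
```

Call:
{"method": "drive_tool", "body": {
  "commands": "0 0 0 38.4 46.5 0 40; 0 0 0 38.4 46.5 0 40; 0 0 -0.105 0 0 40 40; 0 0 0 0 0 50 40; 0 0 0 0 0 40 40; 0 0 0 0 0 18 40; 0 0 0 0 0 9 40; 0 0 0 0 0 0 40"
}}

```text
time: 8.7
eef_pos: [0.6474, -0.0906, 0.041]
eef_rot: [0.001, 0.669, 0.743, 0.0]
force: [-0.2, -0.3, -0.3]
opening: 0.0403
```

Call:
{"method": "drive_tool", "body": {
  "commands": "0 0 0 0 0 0 0; 0 0 0 0 0 0 0; 0 0 0 0 0 0 0; 0 0 0 0 0 0 0",
  "newtons": 50
}}

```text
time: 9.2
eef_pos: [0.6476, -0.0907, 0.0417]
eef_rot: [0.001, 0.669, 0.743, 0.0]
force: [-0.5, 0.7, 6.3]
opening: 0.0101
```

Call:
{"method": "drive_tool", "body": {
  "commands": "0 0 0 0 0 -20 0; 0 0 0 0 0 -50 0; 0 0 0 0 0 0 0"
}}

```text
time: 9.57
eef_pos: [0.649, -0.091, 0.1158]
eef_rot: [0.004, 0.669, 0.743, 0.002]
force: [-0.2, -0.4, -0.8]
opening: 0.0099
```

```bash
python3 - <<'E'
from h import *
st(); [snap(n,n+'3') for n in('wrist','side')]
E
```

```text
time 9.575
q [-0.3178  0.6927  1.2143  0.      1.2258 -0.4229]
eef_pos [ 0.649  -0.091   0.1158]
eef_rot [0.004  0.669  0.7433 0.0018]
force [-0.1789 -0.4339 -0.8438]
opening 0.0099
```

View pics/wrist3.png

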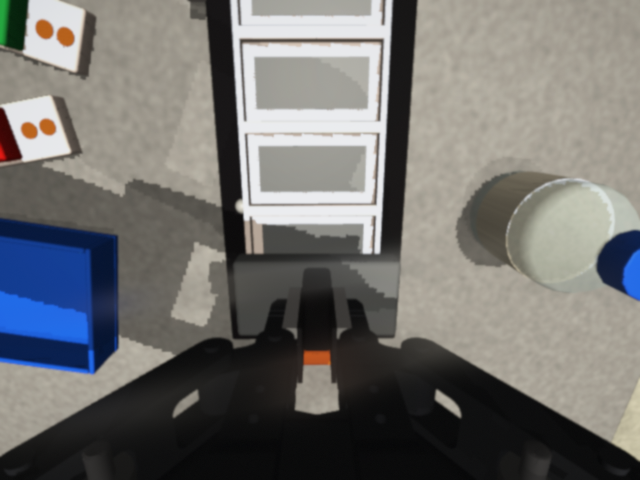

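Call:
{"method": "drive_tool", "body": {
  "commands": "0 0 0 -9.4 -54.5 0 0; 0 0 0 -9.4 -54.5 0 0; 0 0 0 -9.4 -54.5 0 0; 0 0 0.148 -9.4 -54.5 0 0; 0 0 0 0 0 0 0"
}}

```text
time: 10.3
eef_pos: [0.4311, -0.1506, 0.1096]
eef_rot: [-0.002, 0.724, 0.69, -0.0]
force: [0.4, -0.2, -0.8]
opening: 0.0103
```

```bash
python3 - <<'E'
from h import *
st(); [snap(n,n+'4') for n in('wrist','side')]
E
```

```text
time 10.3
q [-5.9360e-01  3.1140e-01  1.8516e+00 -2.0000e-04  9.8220e-01 -5.4650e-01]
eef_pos [ 0.4311 -0.1506  0.1096]
eef_rot [-1.800e-03  7.235e-01  6.903e-01 -5.000e-04]
force [ 0.3707 -0.1841 -0.7689]
opening 0.0103
```

View pics/wrist4.png

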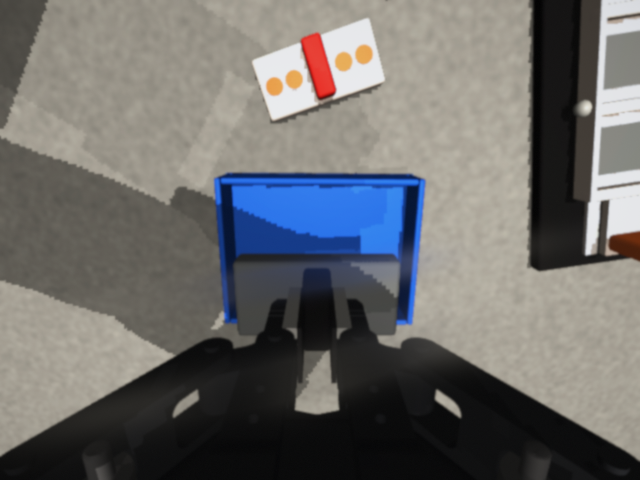

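Call:
{"method": "drive_tool", "body": {
  "commands": "0 0 0 0 0 40 0; 0 0 0 0 0 28 0; 0 0 0 0 0 12 0; 0 0 0 0 0 0 0; 0 0 0 0 0 0 30; 0 0 0 0 0 0 30; 0 0 0 0 0 -50 30; 0 0 0 0 0 -50 30; 0 0 0 0 0 0 30"
}}

```text
time: 11.52
eef_pos: [0.4357, -0.1517, 0.1339]
eef_rot: [0.004, 0.722, 0.692, 0.001]
force: [-0.2, 0.6, -0.1]
opening: 0.0299
```

```bash
python3 - <<'E'
from h import *
st(); [snap(n,n+'5') for n in('wrist','side')]
crop('side5',220,200,420,380,4,'g1')
E
```

```text
time 11.525
q [-0.5899  0.2787  1.8203  0.      1.0344 -0.547 ]
eef_pos [ 0.4357 -0.1517  0.1339]
eef_rot [0.004  0.7221 0.6918 0.0009]
force [-0.2339  0.619  -0.1007]
opening 0.0299
```

View pics/wrist5.png

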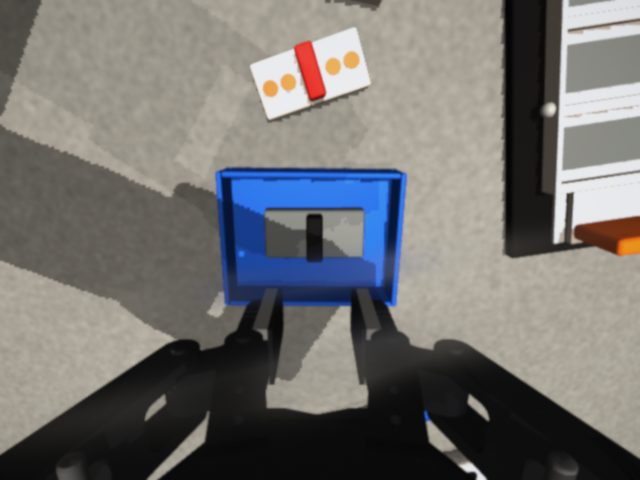

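View pics/g1.png

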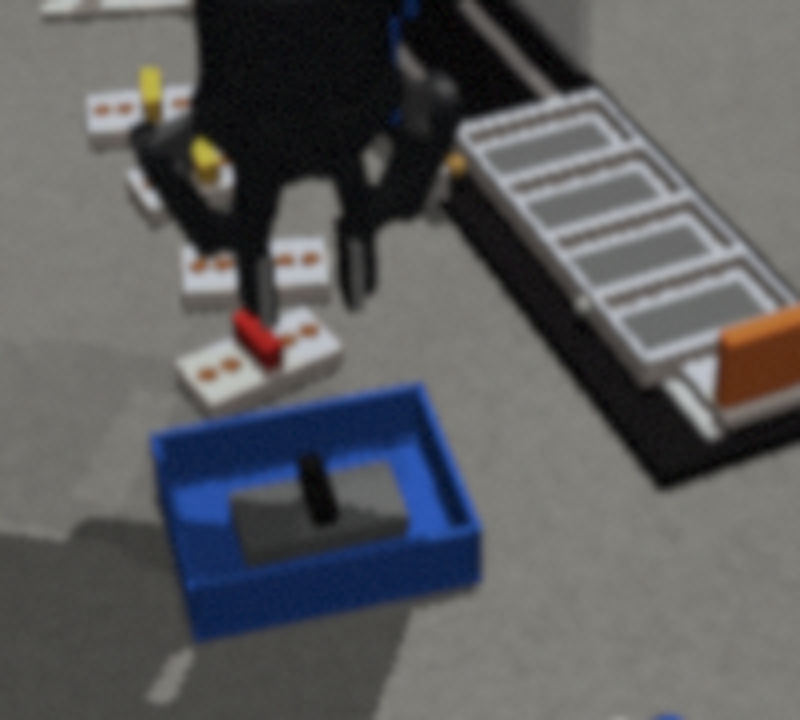

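```bash
cat >> h.py <<'E'
from scipy.spatial.transform import Rotation as Ro
def plan(x,y,z,yaw=None):
    o=env.observe(); q=np.array(o['eef_rot']); R=Ro.from_quat(q[[1,2,3,0]]).as_matrix()
    cur=np.degrees(np.arctan2(R[1,1],R[0,1])); d=R.T@(np.array([x,y,z])-o['eef_pos'])*1000
    print('t',round(o['time'],1),'cur',np.round(o['eef_pos'],4),'yaw %.2f'%cur,'tilt',np.round(R[:,2],3))
    print('tool-frame shift mm',np.round(d,1))
    if yaw is not None:
        dy=(cur-yaw+90)%180-90; print('wz total',round(np.radians(dy),4),'rows>=',int(np.ceil(abs(np.radians(dy))/.186)))
def rect(n,P):
    P=np.array(P); print(n,np.round(P.mean(0)[:2],4),'size',np.round(np.linalg.norm(np.diff(P[:,:2],axis=0),axis=1),4),'ang',np.round(np.degrees(np.arctan2(P[1,1]-P[0,1],P[1,0]-P[0,0])),2))
a=lambda ox,oy,k,L:[(ox+x/k,oy+y/k) for x,y in L]
E
python3 - <<'E'
from h import *
s=load('wrist5')
rect('red',onz(s,[(249.5,68),(356,28.5),(371,83),(269,121)],.014))
plan(.438,-.0386,.08,15.5)
E
```

```text
red [ 0.4372 -0.0392] size [0.0752 0.0351 0.0749] ang 16.0
t 11.6 cur [ 0.434  -0.1507  0.1304] yaw -2.47 tilt [ 0.001 -0.    -1.   ]
tool-frame shift mm [112.2  -0.9  50.4]
wz total -0.3136 rows>= 2
```

Call:
{"method": "drive_tool", "body": {
  "commands": "0 0 0 56 0 0 40; 0 0 -0.157 56 0 0 40; 0 0 -0.157 0 0 40 40; 0 0 0 0 0 40 40; 0 0 0 0 0 22 40; 0 0 0 0 0 9 40; 0 0 0 0 0 0 40; 0 0 0 0 0 0 0; 0 0 0 0 0 0 0; 0 0 0 0 0 0 0; 0 0 0 0 0 -40 0; 0 0 0 0 0 -50 0; 0 0 0 0 0 0 0"
}}

```text
time: 13.25
eef_pos: [0.4406, -0.0393, 0.1124]
eef_rot: [0.004, 0.605, 0.796, 0.001]
force: [0.7, 0.4, -1.0]
opening: 0.0103
```

```bash
python3 - <<'E'
from h import *
snap('wrist','wrist6'); st(); plan(.6468,-.0908,.11,6)
E
```

```text
time 13.3
q [-0.3552  0.2762  1.8985  0.      0.9636 -0.6263]
eef_pos [ 0.4395 -0.039   0.1105]
eef_rot [1.600e-03 6.051e-01 7.962e-01 5.000e-04]
force [-1.8099  0.21   -1.2169]
opening 0.0101
t 13.3 cur [ 0.4395 -0.039   0.1105] yaw 15.53 tilt [ 0.003 -0.001 -1.   ]
tool-frame shift mm [-105.5  185.9    1.2]
wz total 0.1664 rows>= 1
```

View pics/wrist6.png

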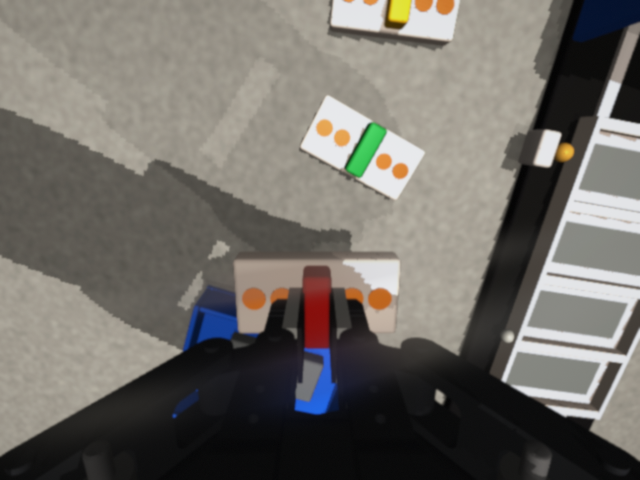

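Call:
{"method": "drive_tool", "body": {
  "commands": "0 0 0 -26.4 46.5 0 0; 0 0 0 -26.4 46.5 0 0; 0 0 0 -26.4 46.5 0 0; 0 0 0.1664 -26.4 46.5 0 0; 0 0 0 0 0 0 0; 0 0 0 0 0 0 0"
}}

```text
time: 14.05
eef_pos: [0.6453, -0.0904, 0.1076]
eef_rot: [-0.001, 0.669, 0.743, -0.001]
force: [0.2, 0.4, -1.3]
opening: 0.0103
```

```bash
python3 - <<'E'
from h import *
snap('wrist','wrist7'); plan(.6468,-.0908,.041,6)
E
```

```text
t 14.1 cur [ 0.6453 -0.0903  0.1083] yaw 6.05 tilt [-0.002  0.001 -1.   ]
tool-frame shift mm [-0.7  1.6 67.3]
wz total 0.0008 rows>= 1
```

View pics/wrist7.png

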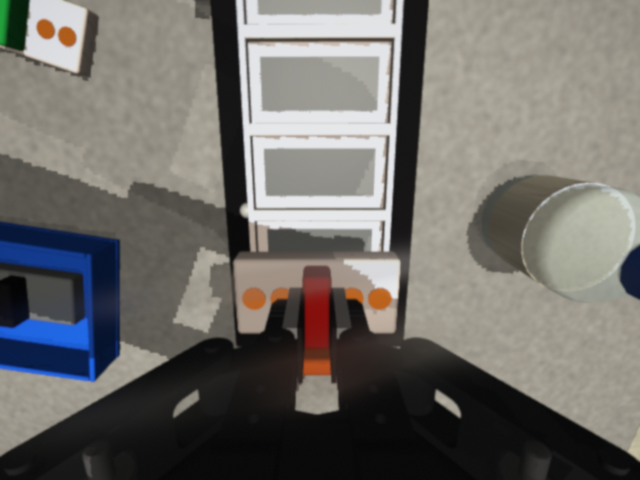

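Call:
{"method": "drive_tool", "body": {
  "commands": "0 0 0 -0.6 1.3 25 0; 0 0 0 0 0 20 0; 0 0 0 0 0 12 0; 0 0 0 0 0 6 0; 0 0 0 0 0 4 0; 0 0 0 0 0 0 0"
}}

```text
time: 14.85
eef_pos: [0.6479, -0.0913, 0.0426]
eef_rot: [0.0, 0.669, 0.743, 0.0]
force: [-0.0, -0.3, -1.3]
opening: 0.0102
```

Call:
{"method": "drive_tool", "body": {
  "commands": "0 0 0 0 0 1.5 0; 0 0 0 0 0 0 0; 0 0 0 0 0 0 34; 0 0 0 0 0 0 34; 0 0 0 0 0 -40 34; 0 0 0 0 0 -50 34; 0 0 0 0 -50 0 40; 0 0 0 0 -50 0 40; 0 0 0 0 0 0 40"
}}

```text
time: 15.98
eef_pos: [0.5455, -0.1014, 0.1306]
eef_rot: [-0.001, 0.67, 0.743, -0.001]
force: [-0.0, 0.2, -0.3]
opening: 0.0399
```

```bash
python3 - <<'E'
from h import *
snap('wrist','wrist8'); snap('side','side8'); st()
crop('side8',220,170,420,330,4,'g2')
E
```

```text
time 16.075
q [-3.9350e-01  4.7890e-01  1.5305e+00  1.0000e-04  1.1306e+00 -4.9780e-01]
eef_pos [ 0.5488 -0.1019  0.1314]
eef_rot [7.000e-04 6.693e-01 7.430e-01 3.000e-04]
force [ 0.0129  0.4862 -0.2202]
opening 0.0398
```

View pics/wrist8.png

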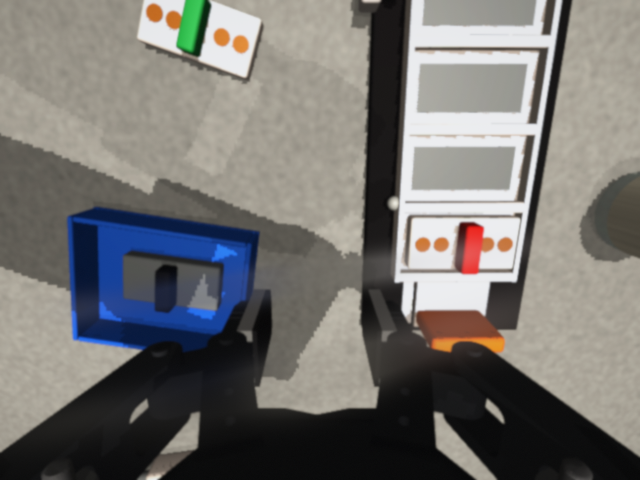

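View pics/g2.png

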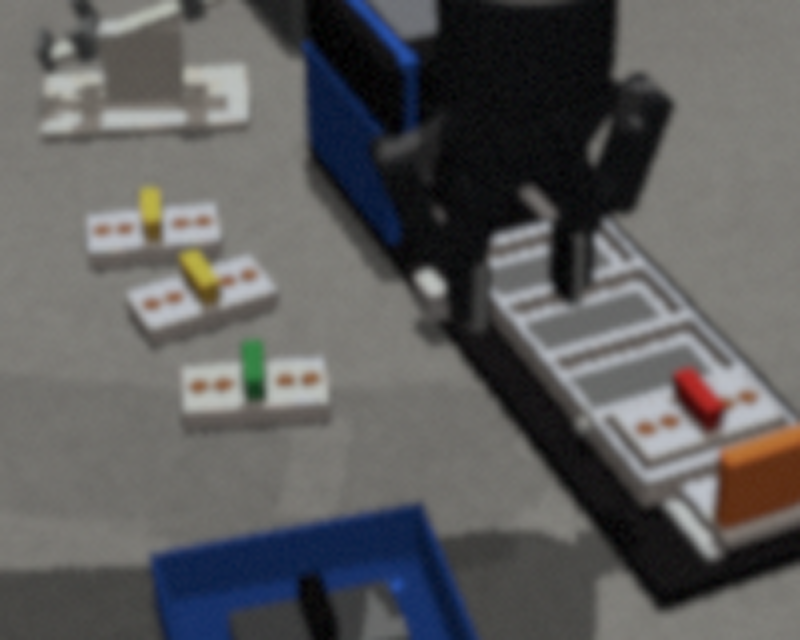

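```bash
python3 - <<'E'
from h import *
s=load('wrist6')
rect('green',onz(s,[(328,96),(425,152),(397,199),(301,150)],.014))
rect('greenrib',onz(s,[(369,123),(386,130),(363,178),(347,171)],.03))
s=load('wrist0')
P=onz(s,a(160,0,3,[(158,462),(380,511),(145,571)]),.014); print('old green centre',(P[1]+P[2])/2)
s=load('wrist8'); rect('greenrib8',onz(s,[(189,-4),(209,-1),(197,55),(177,51)],.03))
plan(.4538,.032,.1,-12)
E
```

```text
green [0.4536 0.0309] size [0.0732 0.0355 0.0731] ang -12.59
greenrib [0.453  0.0309] size [0.0112 0.0316 0.0111] ang -5.49
old green centre [0.45404633 0.0313479  0.014     ]
greenrib8 [0.4555 0.0287] size [0.012  0.0321 0.0125] ang -2.08
t 16.1 cur [ 0.5488 -0.1019  0.1314] yaw 5.97 tilt [ 0.001 -0.    -1.   ]
tool-frame shift mm [143.1 -80.6  31.2]
wz total 0.3137 rows>= 2
```

Call:
{"method": "drive_tool", "body": {
  "commands": "0 0 0 47.4 -26.9 0 40; 0 0 0 47.4 -26.9 0 40; 0 0 0.161 47.4 -26.9 0 40; 0 0 0.161 0 0 40 40; 0 0 0 0 0 40 40; 0 0 0 0 0 22 40; 0 0 0 0 0 9 40; 0 0 0 0 0 0 40; 0 0 0 0 0 0 0; 0 0 0 0 0 0 0; 0 0 0 0 0 0 0; 0 0 0 0 0 -40 0; 0 0 0 0 0 -50 0; 0 0 0 0 0 0 0"
}}

```text
time: 17.82
eef_pos: [0.455, 0.0311, 0.113]
eef_rot: [0.003, 0.78, 0.626, 0.002]
force: [0.6, -0.1, -1.2]
opening: 0.0102
```

```bash
python3 - <<'E'
from h import *
snap('wrist','wrist9'); st(); plan(.6414,-.0391,.11,6)
E
```

```text
time 17.875
q [-0.1898  0.3022  1.8599 -0.      0.976   0.0275]
eef_pos [0.4538 0.0312 0.111 ]
eef_rot [0.0013 0.7796 0.6262 0.0011]
force [-0.2919 -0.2405 -2.1315]
opening 0.0103
t 17.9 cur [0.4538 0.0312 0.111 ] yaw -12.45 tilt [ 0.003 -0.001 -1.   ]
tool-frame shift mm [-28.2 198.3   1.7]
wz total -0.3221 rows>= 2
```

View pics/wrist9.png

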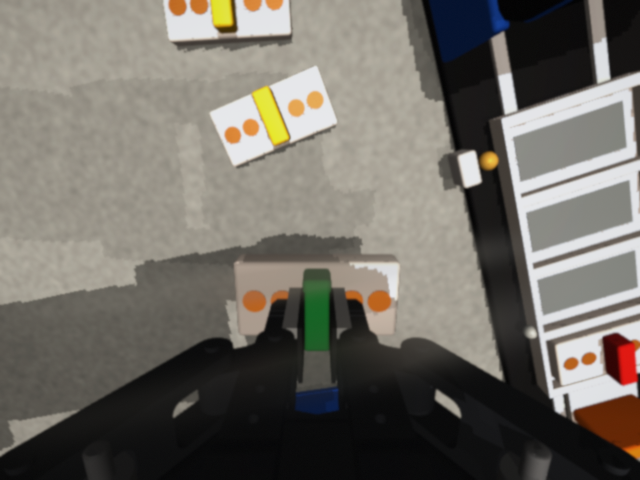

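Call:
{"method": "drive_tool", "body": {
  "commands": "0 0 0 -6.8 49.6 0 0; 0 0 0 -6.8 49.6 0 0; 0 0 0 -6.8 49.6 0 0; 0 0 -0.161 -6.8 49.6 0 0; 0 0 -0.161 0 0 0 0; 0 0 0 0 0 20 0; 0 0 0 0 0 0 0; 0 0 0 0 0 0 0"
}}

```text
time: 18.88
eef_pos: [0.641, -0.038, 0.0897]
eef_rot: [-0.0, 0.669, 0.743, -0.0]
force: [0.4, -0.1, -0.5]
opening: 0.0099
```

```bash
python3 - <<'E'
from h import *
snap('wrist','wrist10'); plan(.6413,-.0380,.041,6)
E
```

```text
t 18.9 cur [ 0.6412 -0.038   0.0901] yaw 5.99 tilt [ 0. -0. -1.]
tool-frame shift mm [ 0.   0.1 49.1]
wz total -0.0002 rows>= 1
```

View pics/wrist10.png

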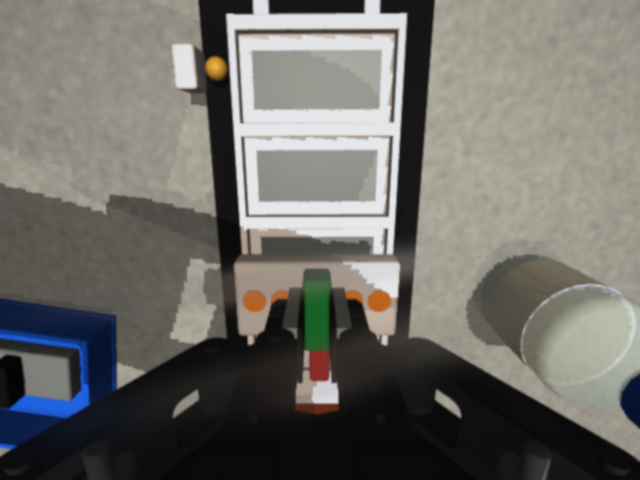

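Call:
{"method": "drive_tool", "body": {
  "commands": "0 0 0 0 0 20 0; 0 0 0 0 0 15 0; 0 0 0 0 0 8 0; 0 0 0 0 0 5 0; 0 0 0 0 0 0 0; 0 0 0 0 0 0 0"
}}

```text
time: 19.68
eef_pos: [0.6414, -0.0381, 0.0428]
eef_rot: [0.0, 0.669, 0.743, 0.0]
force: [-2.7, -0.5, 5.9]
opening: 0.0107
```

Call:
{"method": "drive_tool", "body": {
  "commands": "0 0 0 0 0 0 34; 0 0 0 0 0 0 34; 0 0 0 0 0 -40 34; 0 0 0 0 0 -50 34; 0 0 0 0 -50 0 40; 0 0 0 0 -50 0 40; 0 0 0 0 0 0 40; 0 0 0 0 0 0 40"
}}

```text
time: 20.68
eef_pos: [0.5425, -0.0487, 0.1323]
eef_rot: [0.001, 0.669, 0.743, 0.0]
force: [0.8, 0.0, -0.1]
opening: 0.0396
```

```bash
python3 - <<'E'
from h import *
snap('wrist','wrist11'); st()
s=load('wrist9')
rect('yel2',onz(s,[(210,111),(318,66),(337,122),(236,166)],.014))
E
```

```text
time 20.725
q [-3.0450e-01  4.5140e-01  1.5717e+00  1.0000e-04  1.1169e+00 -4.0920e-01]
eef_pos [ 0.5427 -0.0486  0.1321]
eef_rot [7.000e-04 6.691e-01 7.431e-01 4.000e-04]
force [ 0.4704 -0.2592 -0.6871]
opening 0.0398
yel2 [0.4472 0.12  ] size [0.0742 0.0354 0.0728] ang 8.31
```

View pics/wrist11.png

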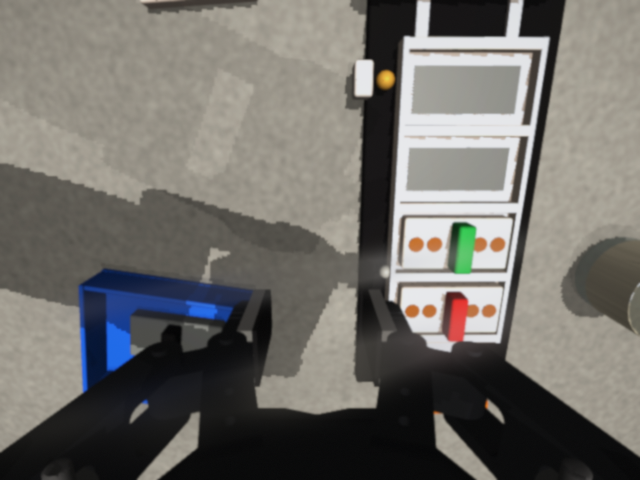

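```bash
python3 - <<'E'
from h import *
plan(.4473,.12,.0195,9)
E
```

```text
t 20.7 cur [ 0.5427 -0.0486  0.1321] yaw 6.00 tilt [ 0.002 -0.    -1.   ]
tool-frame shift mm [177.7 -77.5 112.4]
wz total -0.0524 rows>= 1
```

Call:
{"method": "drive_tool", "body": {
  "commands": "0 0 0 44.4 -19.4 0 40; 0 0 0 44.4 -19.4 0 40; 0 0 0 44.4 -19.4 0 40; 0 0 -0.0524 44.4 -19.4 0 40; 0 0 0 0 0 30 40; 0 0 0 0 0 0 40; 0 0 0 0 0 0 40"
}}

```text
time: 21.6
eef_pos: [0.447, 0.1199, 0.1025]
eef_rot: [0.0, 0.65, 0.76, 0.0]
force: [0.5, 0.6, 0.5]
opening: 0.0398
```

```bash
python3 - <<'E'
from h import *
snap('wrist','wrist12'); snap('side','side12'); snap('scene','scene12'); plan(.4473,.12,.0195,9)
E
```

```text
t 21.8 cur [0.4467 0.1198 0.1025] yaw 8.96 tilt [ 0.001  0.    -1.   ]
tool-frame shift mm [ 0.1  0.6 83. ]
wz total -0.0008 rows>= 1
```

View pics/wrist12.png

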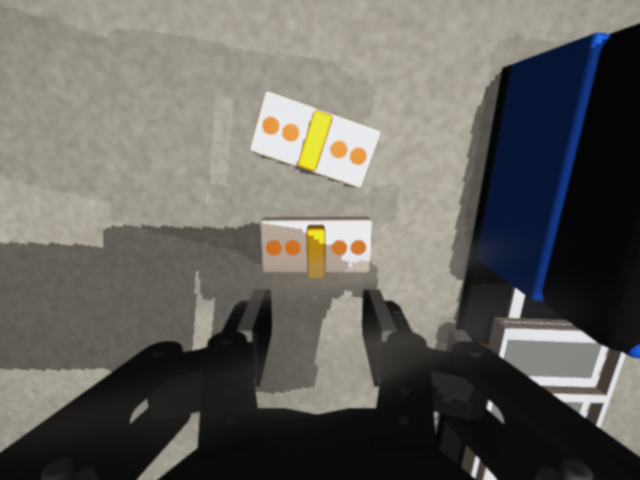

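View pics/scene12.png

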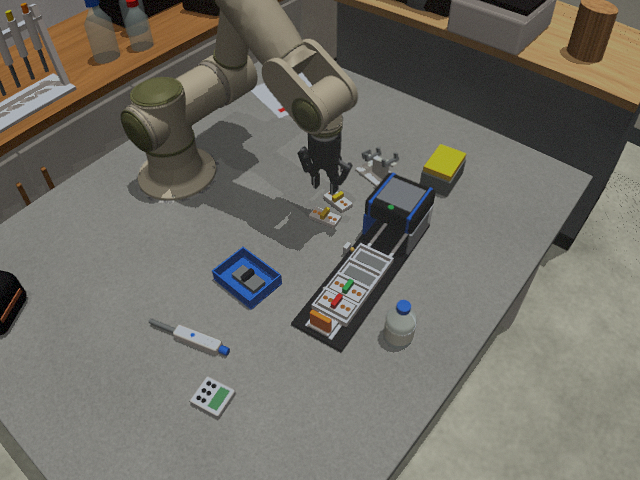

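Call:
{"method": "drive_tool", "body": {
  "commands": "0 0 0 0 0.4 40 40; 0 0 0 0 0 32 40; 0 0 0 0 0 11 40; 0 0 0 0 0 0 40; 0 0 0 0 0 0 0; 0 0 0 0 0 0 0; 0 0 0 0 0 0 0; 0 0 0 0 0 -40 0; 0 0 0 0 0 -50 0; 0 0 0 0 0 0 0"
}}

```text
time: 23.0
eef_pos: [0.4482, 0.1203, 0.1124]
eef_rot: [0.003, 0.649, 0.76, 0.003]
force: [-0.6, 0.3, -1.0]
opening: 0.0103
```

```bash
python3 - <<'E'
from h import *
s=load('wrist12'); rect('yel1',onz(s,[(266,92),(380,131),(361,187),(250,151)],.014))
rect('yel1rib',onz(s,[(316,110),(332,115),(315,172),(299,167)],.03))
snap('wrist','wrist13'); st(); plan(.636,.0126,.11,6)
E
```

```text
yel1 [0.4348 0.1893] size [0.0738 0.0365 0.0747] ang -8.95
yel1rib [0.4351 0.1892] size [0.0096 0.0337 0.01  ] ang -7.5
time 23.05
q [ 0.0087  0.3187  1.8384 -0.      0.9805 -0.1484]
eef_pos [0.447  0.1202 0.1103]
eef_rot [0.0015 0.6494 0.7604 0.0013]
force [-0.7133  0.0488 -1.9199]
opening 0.0104
t 23.1 cur [0.447  0.1202 0.1103] yaw 9.00 tilt [ 0.004  0.    -1.   ]
tool-frame shift mm [-135.8  169.8    1.1]
wz total 0.0524 rows>= 1
```

View pics/wrist13.png

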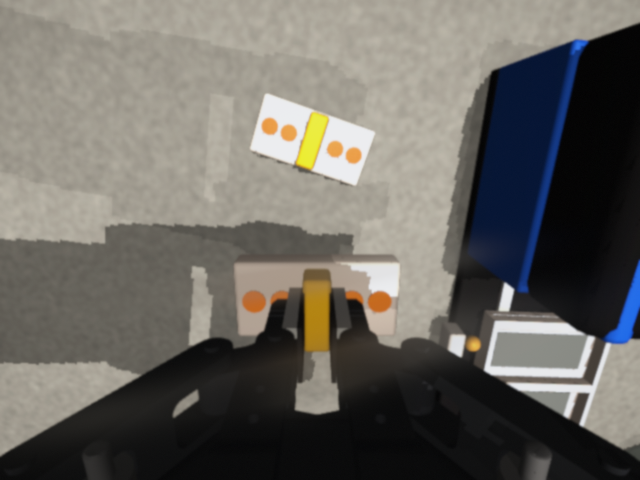

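Call:
{"method": "drive_tool", "body": {
  "commands": "0 0 0 -45 10 0 0; 0 0 0 -45 10 0 0; 0 0 0 -44.6 50 0 0; 0 0 0 0 50 0 0; 0 0 0.0524 0 49.8 0 0; 0 0 0 0 0 20 0; 0 0 0 0 0 0 0; 0 0 0 0 0 0 0"
}}

```text
time: 24.05
eef_pos: [0.6309, 0.0162, 0.0888]
eef_rot: [-0.0, 0.669, 0.743, -0.0]
force: [-0.4, 0.2, -0.6]
opening: 0.0102
```

```bash
python3 - <<'E'
from h import *
snap('wrist','wrist14'); plan(.6359,.0137,.0425,6)
E
```

```text
t 24.1 cur [0.6311 0.0161 0.0893] yaw 5.99 tilt [ 0. -0. -1.]
tool-frame shift mm [-2.9  4.5 46.8]
wz total -0.0002 rows>= 1
```

View pics/wrist14.png

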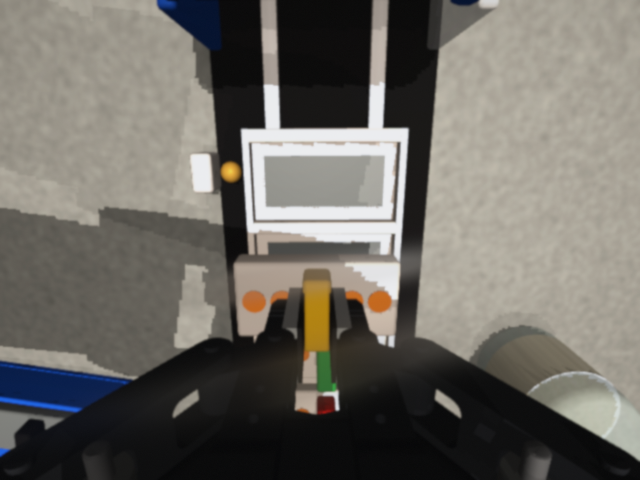

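Call:
{"method": "drive_tool", "body": {
  "commands": "0 0 0 -2.9 4.5 10 0; 0 0 0 0 0 15 0; 0 0 0 0 0 12 0; 0 0 0 0 0 6 0; 0 0 0 0 0 3 0; 0 0 0 0 0 0 0; 0 0 0 0 0 0 0"
}}

```text
time: 24.98
eef_pos: [0.6362, 0.0137, 0.0432]
eef_rot: [0.0, 0.669, 0.743, 0.0]
force: [0.0, -0.2, -0.2]
opening: 0.0105
```

Call:
{"method": "drive_tool", "body": {
  "commands": "0 0 0 0 0 1 0; 0 0 0 0 0 0 34; 0 0 0 0 0 0 34; 0 0 0 0 0 -40 34; 0 0 0 0 0 -50 34; 0 0 0 0 -50 0 40; 0 0 0 0 -50 0 40; 0 0 0 0 0 0 40; 0 0 0 0 0 0 40"
}}

```text
time: 26.1
eef_pos: [0.5375, 0.0031, 0.1325]
eef_rot: [0.001, 0.669, 0.743, 0.001]
force: [0.2, 0.0, -0.0]
opening: 0.0401
```

```bash
python3 - <<'E'
from h import *
snap('wrist','wrist15'); plan(.4349,.1893,.0195,-9); s=load('wrist13')
rect('yel1',onz(s,[(266,94),(375,132),(357,186),(250,151)],.014))
E
```

```text
t 26.1 cur [0.5377 0.0032 0.1322] yaw 5.99 tilt [ 0.002 -0.    -1.   ]
tool-frame shift mm [195.9 -83.  112.5]
wz total 0.2617 rows>= 2
yel1 [0.4352 0.189 ] size [0.0738 0.0367 0.075 ] ang -9.23
```

View pics/wrist15.png

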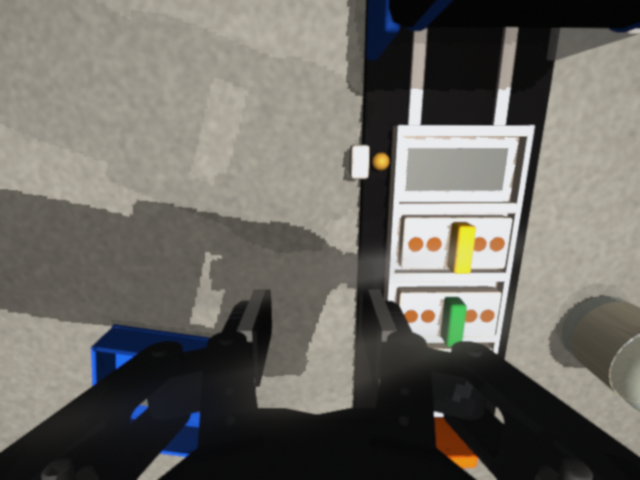

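Call:
{"method": "drive_tool", "body": {
  "commands": "0 0 0 35 -35 0 40; 0 0 0 50 -28 0 40; 0 0 0 50 -20 0 40; 0 0 0.131 50 0 0 40; 0 0 0.131 10 0 30 40; 0 0 0 0 0 0 40; 0 0 0 0 0 0 40"
}}

```text
time: 27.02
eef_pos: [0.4359, 0.1883, 0.1025]
eef_rot: [0.0, 0.76, 0.65, 0.0]
force: [-0.0, 0.2, -0.5]
opening: 0.0402
```

```bash
python3 - <<'E'
from h import *
snap('wrist','wrist16'); plan(.435,.1893,.0195,-9.1)
E
```

```text
t 27.1 cur [0.436  0.1882 0.1027] yaw -8.95 tilt [ 0.001  0.    -1.   ]
tool-frame shift mm [ 0.9 -1.2 83.2]
wz total 0.0026 rows>= 1
```

View pics/wrist16.png

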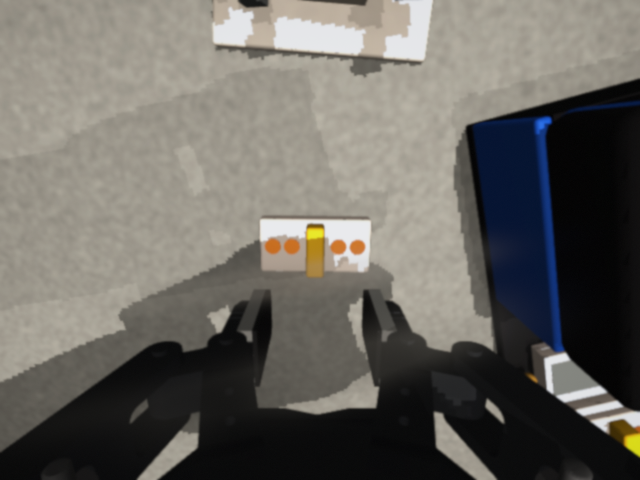

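Aligned as before (edge at row 217); adding +1 along x and grasping.

Call:
{"method": "drive_tool", "body": {
  "commands": "0 0 0 0.9 -1 40 40; 0 0 0 0 0 32 40; 0 0 0 0 0 11 40; 0 0 0 0 0 0 40; 0 0 0 0 0 0 0; 0 0 0 0 0 0 0; 0 0 0 0 0 0 0; 0 0 0 0 0 -40 0; 0 0 0 0 0 -50 0; 0 0 0 0 0 0 0"
}}

```text
time: 28.32
eef_pos: [0.436, 0.1901, 0.1125]
eef_rot: [0.002, 0.76, 0.649, 0.003]
force: [0.4, -0.2, -0.9]
opening: 0.0099
```

```bash
python3 - <<'E'
from h import *
snap('wrist','wrist17'); plan(.6305,.0643,.11,6)
E
```

```text
t 28.4 cur [0.4349 0.1899 0.1104] yaw -9.00 tilt [ 0.004  0.001 -1.   ]
tool-frame shift mm [-93.4 212.9   1.1]
wz total -0.2618 rows>= 2
```

View pics/wrist17.png

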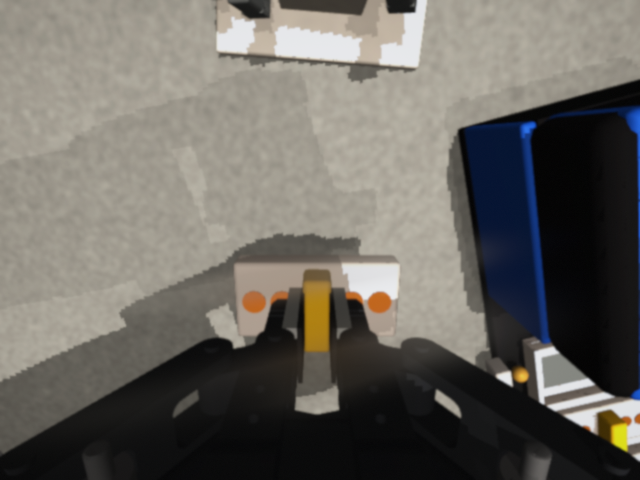

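Call:
{"method": "drive_tool", "body": {
  "commands": "0 0 0 -38.2 14.9 0 0; 0 0 0 -38.2 14.9 0 0; 0 0 0 -38.2 14.9 0 0; 0 0 -0.131 -38.2 14.9 0 0; 0 0 -0.131 0 0 0 0; 0 0 0 0 40 0 0; 0 0 0 0 40 0 0; 0 0 0 0 40 0 0; 0 0 0 0 30 0 0; 0 0 0 0 0 0 0; 0 0 0 0 0 0 0"
}}

```text
time: 29.75
eef_pos: [0.6172, 0.0452, 0.1077]
eef_rot: [-0.001, 0.669, 0.743, -0.001]
force: [0.2, 0.3, -0.4]
opening: 0.0104
```

```bash
python3 - <<'E'
from h import *
snap('wrist','wrist18'); plan(.6304,.0655,.0425,6)
E
```

```text
t 29.8 cur [0.6172 0.0451 0.1081] yaw 5.99 tilt [-0.002  0.    -1.   ]
tool-frame shift mm [18.9 15.3 65.6]
wz total -0.0002 rows>= 1
```

View pics/wrist18.png

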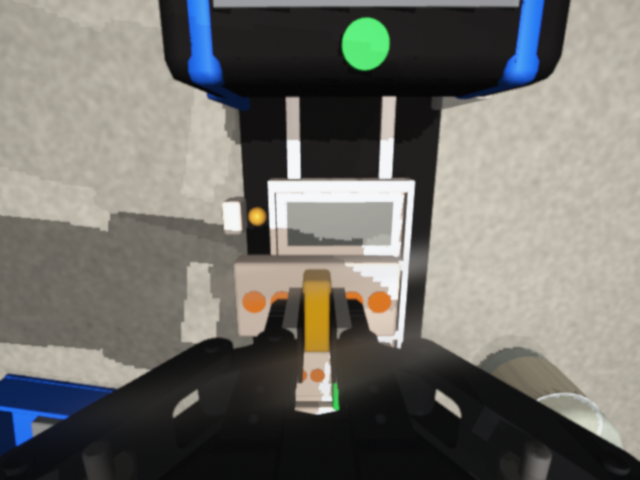

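Call:
{"method": "drive_tool", "body": {
  "commands": "0 0 0 18.9 15.3 0 0; 0 0 0 0 0 20 0; 0 0 0 0 0 20 0; 0 0 0 0 0 12 0; 0 0 0 0 0 0 0; 0 0 0 0 0 0 0"
}}

```text
time: 30.55
eef_pos: [0.6318, 0.0654, 0.0577]
eef_rot: [0.001, 0.669, 0.743, 0.0]
force: [0.0, 0.1, -0.2]
opening: 0.0104
```

```bash
python3 - <<'E'
from h import *
plan(.6304,.0655,.0425,6)
E
```

```text
t 30.6 cur [0.6318 0.0654 0.0577] yaw 5.99 tilt [ 0.001 -0.    -1.   ]
tool-frame shift mm [ 0.3 -1.4 15.2]
wz total -0.0002 rows>= 1
```

Call:
{"method": "drive_tool", "body": {
  "commands": "0 0 0 0 -1 6 0; 0 0 0 0 0 5 0; 0 0 0 0 0 3.5 0; 0 0 0 0 0 0 0; 0 0 0 0 0 0 0"
}}

```text
time: 31.18
eef_pos: [0.6305, 0.0654, 0.0422]
eef_rot: [0.0, 0.669, 0.743, 0.0]
force: [0.7, -0.6, 0.7]
opening: 0.0103
```

Call:
{"method": "drive_tool", "body": {
  "commands": "0 0 0 0 0 0 34; 0 0 0 0 0 0 34; 0 0 0 0 0 -40 34; 0 0 0 0 0 -50 34; 0 0 0 -40 -40 -20 40; 0 0 0 -50 -40 0 40; 0 0 0 -40 0 0 40; 0 0 0 0 0 0 40; 0 0 0 0 0 0 40"
}}

```text
time: 32.3
eef_pos: [0.5654, -0.0705, 0.1522]
eef_rot: [-0.0, 0.669, 0.743, 0.0]
force: [-0.1, 1.1, -0.9]
opening: 0.0402
```

```bash
python3 - <<'E'
from h import *
snap('wrist','wrist19');snap('side','side19');snap('scene','scene19'); st()
crop('side19',300,180,450,320,5,'g3');crop('scene19',280,220,440,360,5,'g4')
E
```

```text
time 32.45
q [-3.2870e-01  4.8020e-01  1.4689e+00  1.0000e-04  1.1927e+00 -4.3470e-01]
eef_pos [ 0.5654 -0.0699  0.1522]
eef_rot [-1.000e-04  6.686e-01  7.436e-01  0.000e+00]
force [-0.2437 -0.1976 -0.0231]
opening 0.04
```

View pics/wrist19.png

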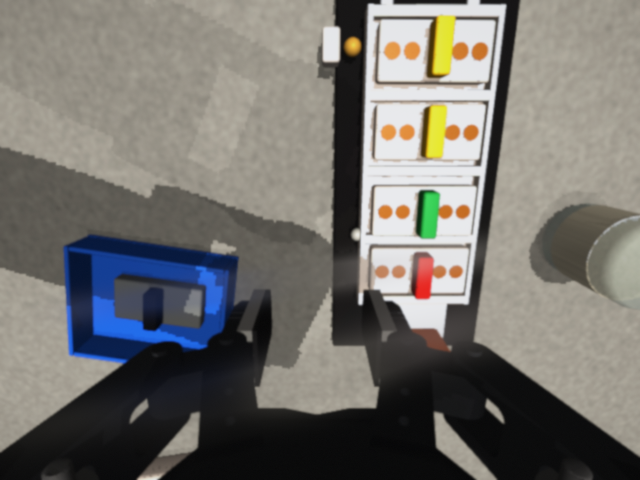

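View pics/g3.png

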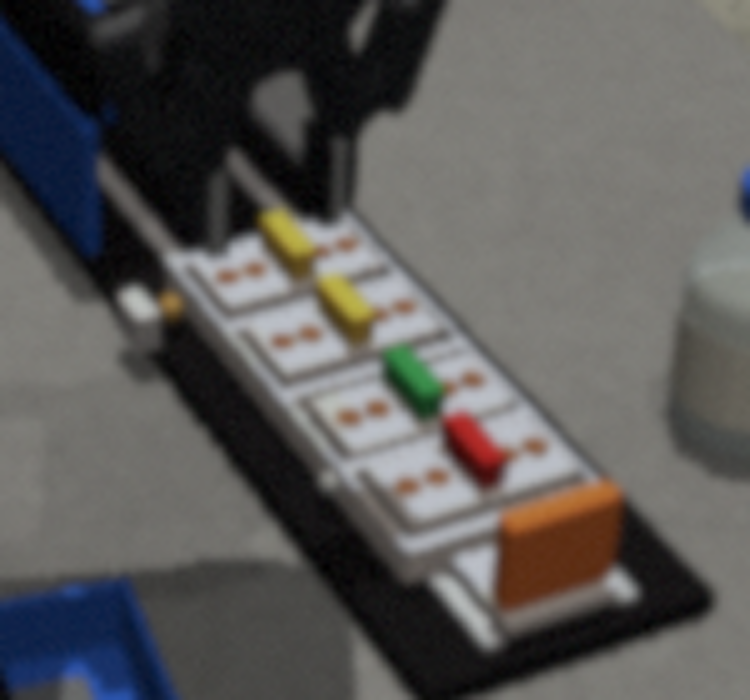

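View pics/g4.png

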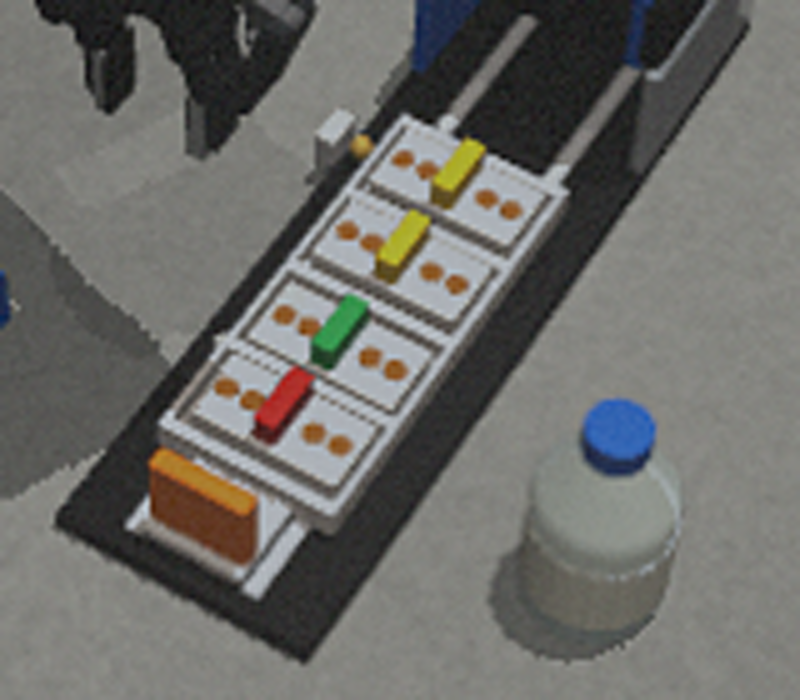

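```bash
python3 - <<'E'
from h import *
plan(.6566,-.1850,.04,6)
E
```

```text
t 32.5 cur [ 0.5654 -0.0699  0.1522] yaw 6.08 tilt [-0.  0. -1.]
tool-frame shift mm [-124.1   78.5  112.2]
wz total 0.0013 rows>= 1
```

Call:
{"method": "drive_tool", "body": {
  "commands": "0 0 0 -45 10 0 0; 0 0 0 -45 10 0 0; 0 0 0 -34 58 0 0; 0 0 0 0 0 40 0; 0 0 0 0 0 40 0; 0 0 0 0 0 32 0; 0 0 0 0 0 0 0; 0 0 0 0 0 0 0"
}}

```text
time: 33.45
eef_pos: [0.6524, -0.1841, 0.042]
eef_rot: [0.001, 0.669, 0.743, 0.0]
force: [0.3, 0.3, -0.0]
opening: -0.0001
```

```bash
python3 - <<'E'
from h import *
snap('side','side20');snap('wrist','wrist20'); plan(.6566,-.1850,.04,6); crop('side20',280,200,460,340,4,'g5')
E
```

```text
t 33.5 cur [ 0.6524 -0.1843  0.0423] yaw 6.01 tilt [ 0.003 -0.001 -1.   ]
tool-frame shift mm [-1.1  4.1  2.3]
wz total 0.0002 rows>= 1
```

View pics/g5.png

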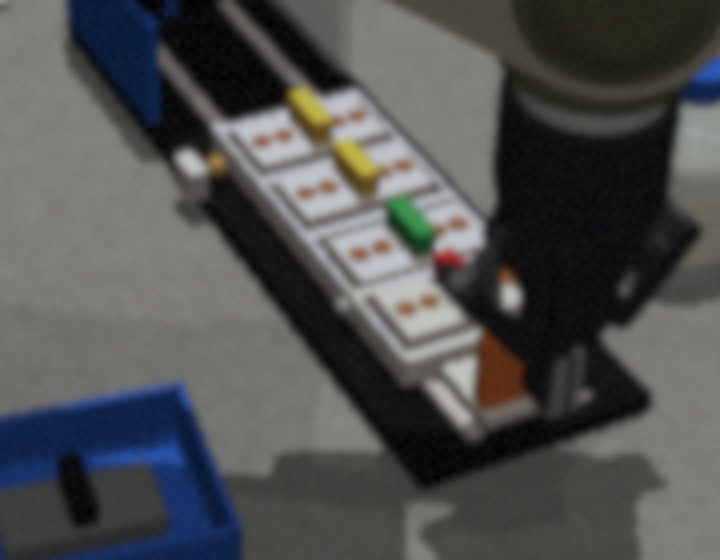

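View pics/wrist20.png

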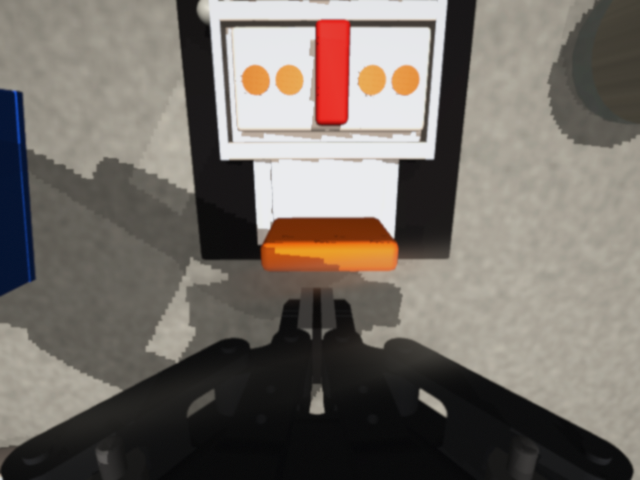

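Call:
{"method": "drive_tool", "body": {
  "commands": "0 0 0 4 4 0 0; 0 0 0 6 0 0 0; 0 0 0 8 0 0 0; 0 0 0 10 0 0 0; 0 0 0 10 0 0 0; 0 0 0 12 0 0 0; 0 0 0 12 0 0 0; 0 0 0 12 0 0 0; 0 0 0 12 0 0 0; 0 0 0 12 0 0 0; 0 0 0 12 0 0 0; 0 0 0 10 0 0 0; 0 0 0 10 0 0 0; 0 0 0 6 0 0 0; 0 0 0 0 0 0 0"
}}

```text
time: 35.42
eef_pos: [0.6411, -0.0477, 0.04]
eef_rot: [-0.0, 0.669, 0.743, 0.0]
force: [-0.6, 0.0, -1.1]
opening: 0.0004
```

```bash
python3 - <<'E'
from h import *
snap('side','side21');snap('wrist','wrist21'); crop('side21',240,160,460,320,3.5,'g6')
E
```

```text
(no output)
```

View pics/wrist21.png

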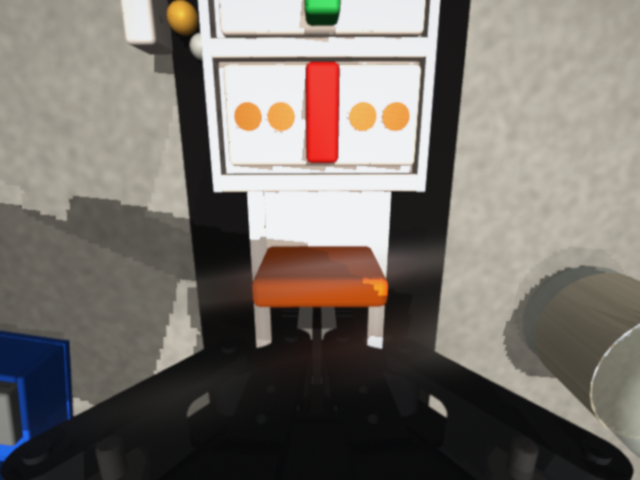

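Call:
{"method": "drive_tool", "body": {
  "commands": "0 0 0 4 0 0 0; 0 0 0 4 0 0 0; 0 0 0 4 0 0 0; 0 0 0 3 0 0 0; 0 0 0 0 0 0 0"
}}

```text
time: 36.15
eef_pos: [0.6396, -0.0336, 0.0402]
eef_rot: [-0.0, 0.669, 0.743, 0.0]
force: [-0.9, -0.0, 0.7]
opening: -0.0003
```

Call:
{"method": "drive_tool", "body": {
  "commands": "0 0 0 2 0 0 0; 0 0 0 2 0 0 0; 0 0 0 0 0 0 0"
}}

```text
time: 36.52
eef_pos: [0.6393, -0.0307, 0.0403]
eef_rot: [0.001, 0.669, 0.743, -0.001]
force: [0.3, -8.1, -1.3]
opening: 0.0001
```

Call:
{"method": "drive_tool", "body": {
  "commands": "0 0 0 1.5 0 0 0; 0 0 0 0 0 0 0"
}}

```text
time: 36.78
eef_pos: [0.6393, -0.0307, 0.0403]
eef_rot: [0.002, 0.669, 0.743, -0.001]
force: [0.6, -15.4, -1.7]
opening: -0.0001
```

```bash
python3 - <<'E'
from h import *
snap('wrist','wrist22'); st()
E
```

```text
time 36.825
q [-0.2292  0.7525  1.3222 -0.0044  1.0654 -0.3313]
eef_pos [ 0.6393 -0.0307  0.0403]
eef_rot [ 0.0016  0.6693  0.743  -0.0013]
force [  0.2429 -15.5025  -1.8553]
opening 0.0001
```

View pics/wrist22.png

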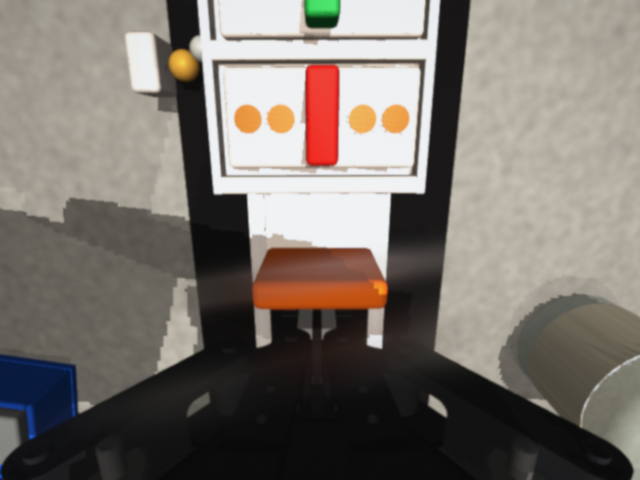

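Call:
{"method": "drive_tool", "body": {
  "commands": "0 0 0 -4 0 0 0; 0 0 0 -10 0 0 0; 0 0 0 -20 0 -20 0; 0 0 0 -20 -20 -50 0; 0 0 0 -50 -30 -50 0; 0 0 0 -50 -50 -40 40; 0 0 0 -40 -50 0 50; 0 0 0 0 0 0 50"
}}

```text
time: 37.83
eef_pos: [0.5242, -0.2157, 0.1824]
eef_rot: [0.0, 0.671, 0.742, -0.0]
force: [0.8, -0.1, 0.2]
opening: 0.0499
```

```bash
python3 - <<'E'
from h import *
for n in('wrist','side','scene'): snap(n,n+'23')
st()
crop('scene23',290,150,450,320,4.5,'k1'); crop('scene23',120,290,260,420,5,'k2')
E
```

```text
time 37.975
q [-5.9020e-01  4.4750e-01  1.4375e+00  5.0000e-04  1.2566e+00 -6.9540e-01]
eef_pos [ 0.5266 -0.2127  0.1817]
eef_rot [-0.000e+00  6.690e-01  7.432e-01  2.000e-04]
force [0.2362 0.4736 0.0739]
opening 0.0498
```

View pics/k1.png

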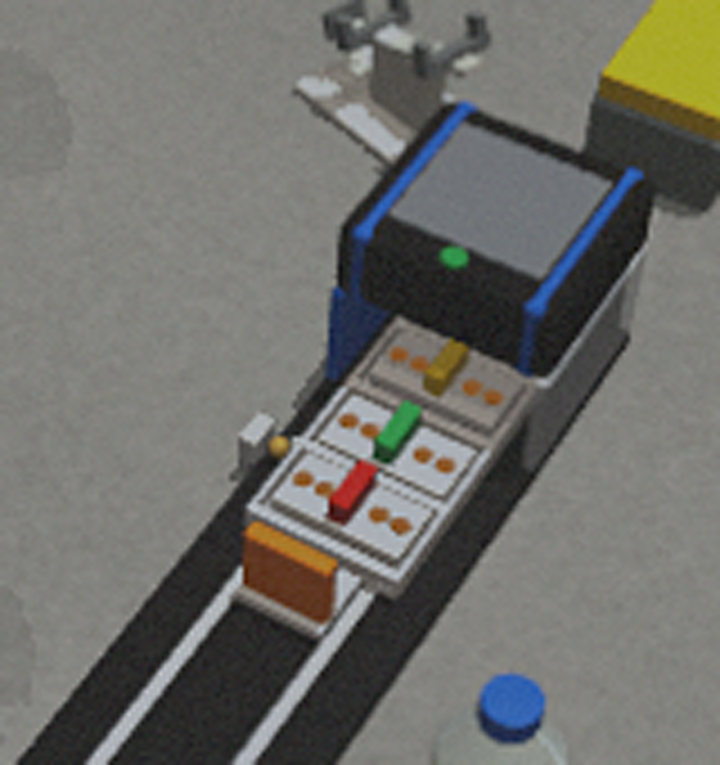

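View pics/k2.png

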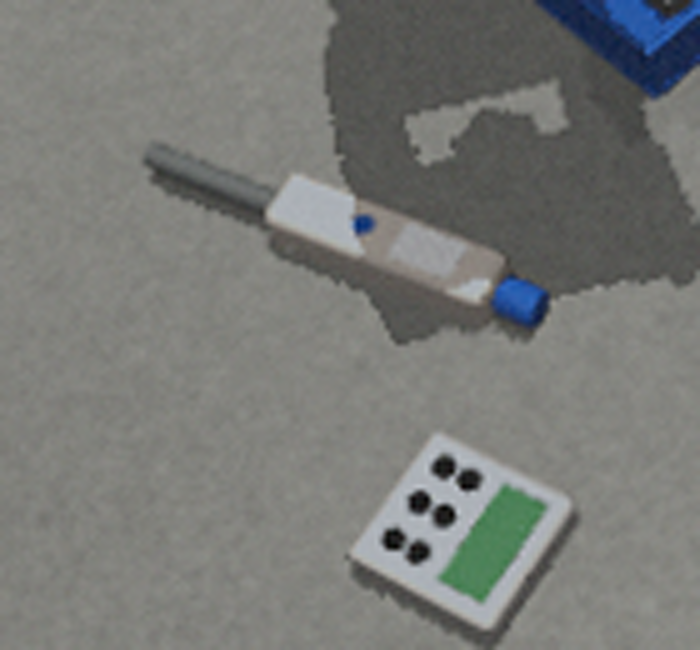

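View pics/wrist23.png

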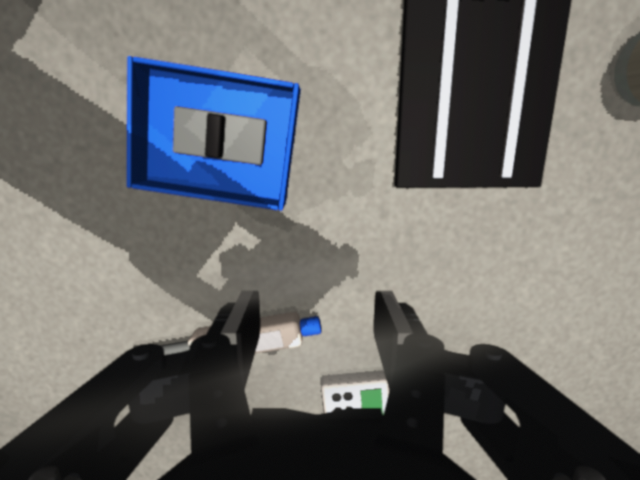

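```bash
python3 - <<'E'
from h import *
s=load('scene23')
rect('pip',onz(s,a(120,290,5,[(297,175),(505,258),(475,305),(268,213)]),.028))
print('tip',onz(s,a(120,290,5,[(152,153)]),.014),'plunger',onz(s,a(120,290,5,[(528,303)]),.014))
print('timer',onz(s,a(120,290,5,[(440,433),(575,497),(490,632),(350,557)]),.02))
s=load('scene0')
rect('pip0',onz(s,a(130,300,5,[(245,124),(460,208),(428,253),(217,162)]),.028))
crop('side23',200,150,330,240,6,'k3'); crop('side23',260,350,420,470,5,'k4')
E
```

```text
pip [ 0.4713 -0.3398] size [0.1043 0.0249 0.1052] ang 16.12
tip [[ 0.34975197 -0.37322595  0.014     ]] plunger [[ 0.5342229  -0.31869379  0.014     ]]
timer [[ 0.55280123 -0.38679541  0.02      ]
 [ 0.61535783 -0.37179694  0.02      ]
 [ 0.63028347 -0.43451809  0.02      ]
 [ 0.56486996 -0.44833349  0.02      ]]
pip0 [ 0.4713 -0.3391] size [0.1073 0.0245 0.1065] ang 16.52
```

View pics/k4.png

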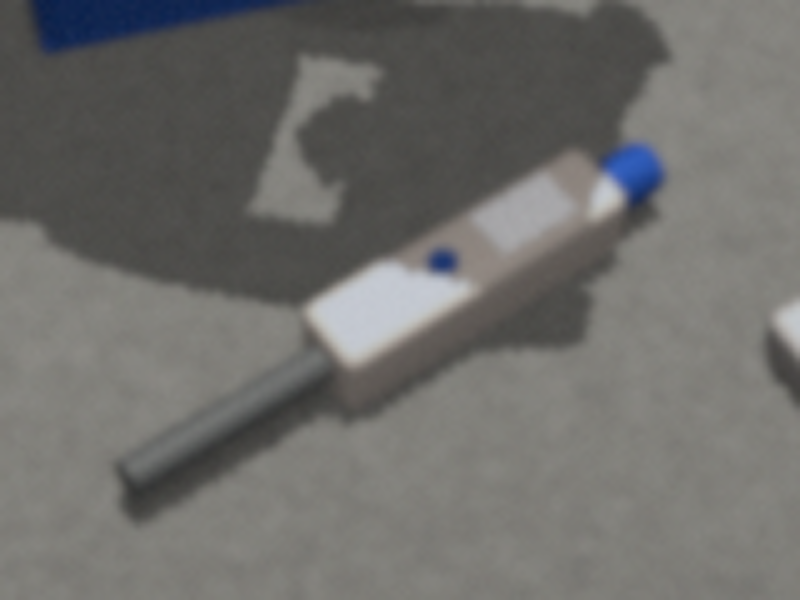

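View pics/k3.png

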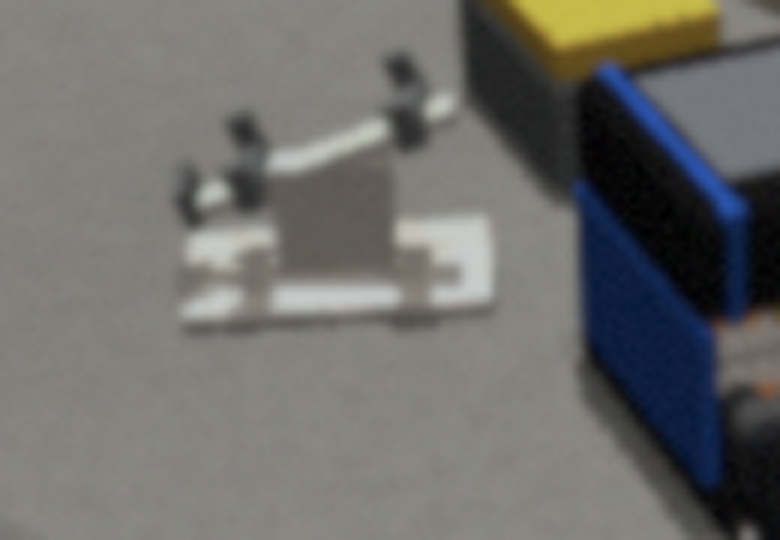

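```bash
python3 - <<'E'
from h import *
s=load('side23')
print(onz(s,a(200,150,6,[(183,318),(492,303),(488,215),(188,232)]),.008))
plan(.42,.25,.25)
E
```

```text
[[0.39493015 0.32168639 0.008     ]
 [0.51919031 0.29106385 0.008     ]
 [0.53603194 0.36202991 0.008     ]
 [0.4095326  0.39072243 0.008     ]]
t 38.0 cur [ 0.5266 -0.2127  0.1817] yaw 6.02 tilt [ 0.  0. -1.]
tool-frame shift mm [471.3 -57.5 -68.1]
```

Call:
{"method": "drive_tool", "body": {
  "commands": "0 0 0 0 -40 -40 50; 0 0 0 50 -20 -28 50; 0 0 0 60 0 0 50; 0 0 0 60 0 0 50; 0 0 0 60 0 0 50; 0 0 0 60 0 0 50; 0 0 0 60 0 0 50; 0 0 0 60 0 0 50; 0 0 0 60 0 0 50; 0 0 0 10 0 0 50; 0 0 0 0 0 0 50; 0 0 0 0 0 0 50"
}}

```text
time: 39.48
eef_pos: [0.4166, 0.2572, 0.2497]
eef_rot: [0.0, 0.669, 0.743, -0.0]
force: [0.7, -1.0, -0.6]
opening: 0.0497
```

```bash
python3 - <<'E'
from h import *
snap('wrist','wrist24'); snap('scene','scene24'); st()
crop('wrist24',200,60,460,300,3,'m1')
E
```

```text
time 39.575
q [ 3.1290e-01  2.2070e-01  1.5691e+00 -1.0000e-04  1.3518e+00  2.0990e-01]
eef_pos [0.4167 0.257  0.2498]
eef_rot [1.000e-04 6.698e-01 7.426e-01 0.000e+00]
force [-0.1153  0.5596  0.1677]
opening 0.0501
```

View pics/wrist24.png

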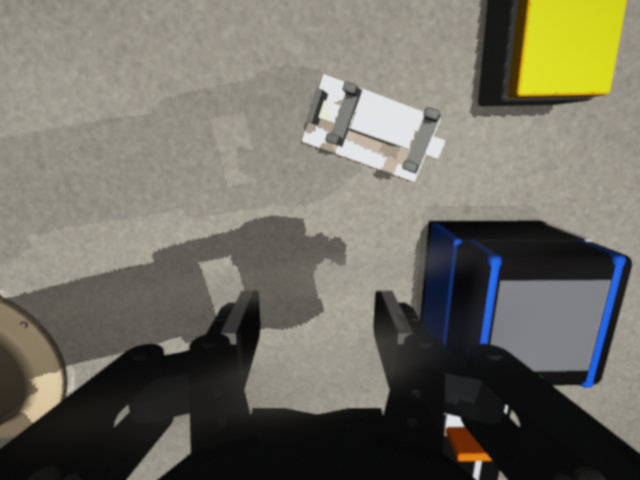

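```bash
python3 - <<'E'
from h import *
crop('wrist24',290,60,460,195,4.7,'m1')
crop('scene24',340,140,420,200,8,'m2')
E
```

```text
(no output)
```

View pics/m1.png

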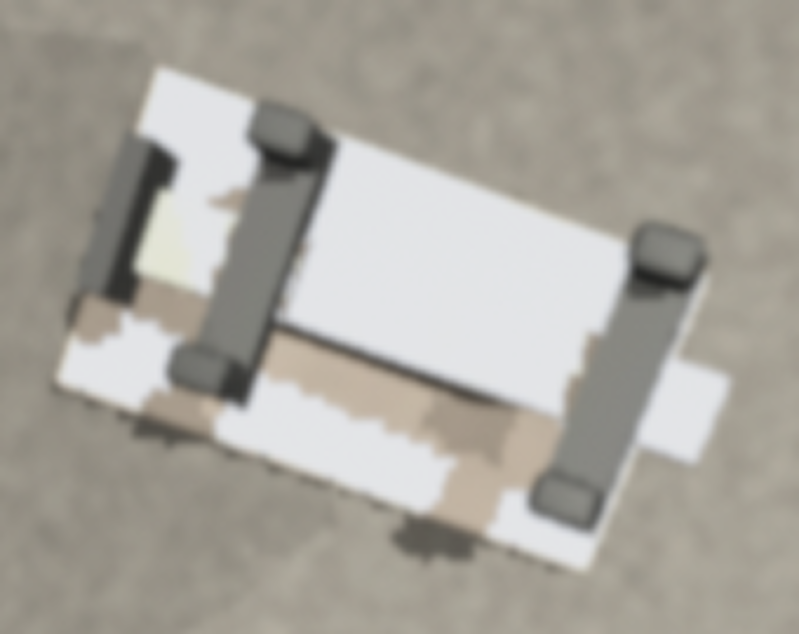

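View pics/m2.png

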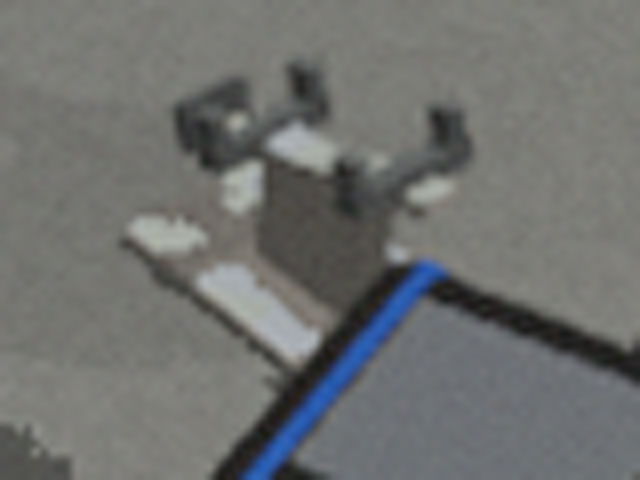

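```bash
python3 - <<'E'
from h import *
from scipy.optimize import least_squares
s=load('wrist24'); A=a(290,60,4.7,[(160,65),(57,383),(588,570)])
P=onz(s,A,.008); print(P, np.linalg.norm(P[0]-P[1]),np.linalg.norm(P[1]-P[2]))
ux=(P[2]-P[1])/np.linalg.norm(P[2]-P[1]); print('center',(P[0]+P[2])/2,'yaw',np.degrees(np.arctan2(ux[1],ux[0])), np.degrees(np.arctan2(*(P[0]-P[1])[[1,0]]))-90)
c20,s20=np.cos(np.radians(20)),np.sin(np.radians(20))
def pts(c,yaw,L):
    R=Ro.from_euler('z',yaw).as_matrix(); return np.array([[c[0],c[1],0]+R@np.array(l) for l in L])
def slope(sx,y,n): return [sx*c20-n*s20,y,.07+sx*s20+n*c20]
foot=[[-.065,.035,.008],[-.065,-.035,.008],[.065,-.035,.008]]
ch=[slope(sx,sy*.020,.014) for sx in(-.036,.036) for sy in(1,-1)]
cu=a(290,60,4.7,[(285,130),(205,368),(668,250),(568,498)])
f=lambda p:(proj(s,pts(p[:2],p[2],foot+ch))-np.array(A+cu)).ravel()
r=least_squares(f,[.465,.341,-.23]); print(r.x,np.degrees(r.x[2])); print(np.round(r.fun.reshape(-1,2),1))
f2=lambda p:(proj(s,pts(p[:2],p[2],foot))-np.array(A)).ravel()
r2=least_squares(f2,[.465,.341,-.23]);print('foot only',r2.x,np.degrees(r2.x[2]),np.round(r2.fun,1))
E
```

```text
[[0.40987658 0.39097906 0.008     ]
 [0.39410546 0.32397906 0.008     ]
 [0.51920033 0.29536426 0.008     ]] 0.06883116436390993 0.12832589143645062
center [0.46453846 0.34317166 0.008     ] yaw -12.884440472059971 -13.245715167028237
[ 0.46522446  0.34294046 -0.22759168] -13.040042983399639
[[ 0.  -0.8]
 [-0.1  0.5]
 [ 1.1  1.2]
 [-1.4  1.6]
 [-0.4 -2.3]
 [-0.2  2. ]
 [ 1.2 -2.2]]
foot only [ 0.46485856  0.34318622 -0.22536814] -12.912643135043973 [-0.5 -1.  -0.4  0.3  1.   0.9]
```

Call:
{"method": "drive_tool", "body": {
  "commands": "0 0 0 -60 -0.9 0 50; 0 0 0 -60 -0.9 0 50; 0 0 0 -60 -0.9 0 50; 0 0 0 -60 -0.9 0 50; 0 0 0 -60 -0.9 0 50; 0 0 0 -60 -0.9 0 50; 0 0 0 -60 -0.9 0 50; 0 0 0 -60 -0.9 0 50; 0 0 0 -60 -0.9 0 50; 0 0 0 -59 -0.9 0 50; 0 0 0.1739 0 0 10 50; 0 0 0.1739 0 0 10 50; 0 0 0.1739 0 0 10 50; 0 0 0.1739 0 0 10 50; 0 0 0.1739 0 0 10 50; 0 0 0.1739 0 0 10 50; 0 0 0.1739 0 0 10 50; 0 0 0.1739 0 0 10 50; 0 0 0 0 0 0 50; 0 0 0 0 0 0 50"
}}

```text
time: 42.08
eef_pos: [0.4698, -0.3392, 0.1703]
eef_rot: [0.0, 0.99, 0.143, 0.0]
force: [0.5, -0.2, 0.6]
opening: 0.05
```

```bash
python3 - <<'E'
from h import *
for n in('wrist','scene','side'): snap(n,n+'25')
plan(.4712,-.3396,.1,-73.7)
E
```

```text
t 42.2 cur [ 0.47   -0.3389  0.1702] yaw -73.64 tilt [ 0.    -0.001 -1.   ]
tool-frame shift mm [ 1.   0.9 70.2]
wz total 0.0011 rows>= 1
```

View pics/wrist25.png

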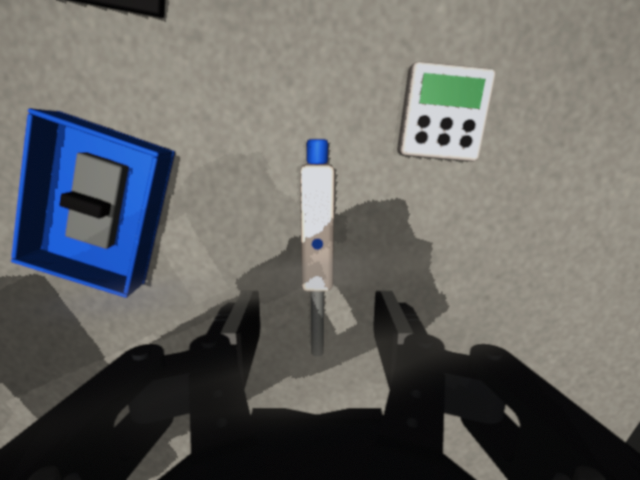

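View pics/side25.png

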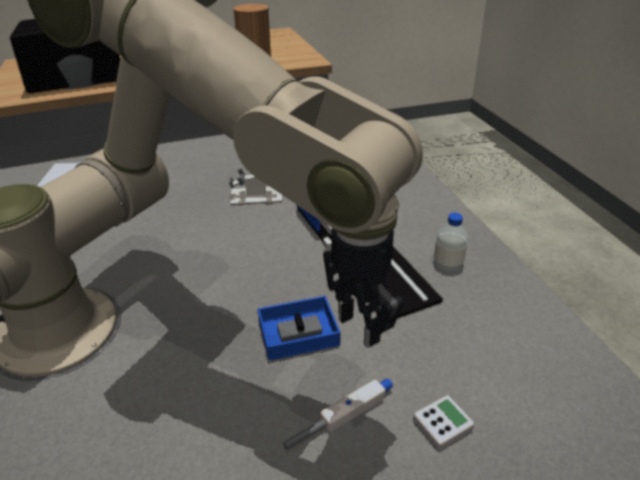

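```bash
python3 - <<'E'
from h import *
s=load('wrist25')
rect('pip',onz(s,[(301.5,165),(333,165),(331.5,291),(302.5,291)],.028))
P=onz(s,[(317,165),(317,291),(317.5,139)],[.028,.028,.023]);print(P,np.degrees(np.arctan2(*(P[0]-P[1])[[1,0]])))
E
```

```text
pip [ 0.4669 -0.34  ] size [0.0249 0.1082 0.0254] ang -73.63
[[ 0.51872141 -0.32466179  0.028     ]
 [ 0.41492321 -0.35519709  0.028     ]
 [ 0.53775401 -0.3194748   0.023     ]] 16.392801789847827
```

Call:
{"method": "drive_tool", "body": {
  "commands": "0 0 0 -1.8 0.8 60 50; 0 0 0 0 0 60 50; 0 0 0 0 0 30 50; 0 0 0 0 0 13 50; 0 0 0 0 0 0 50; 0 0 0 0 0 0 50"
}}

```text
time: 42.98
eef_pos: [0.4691, -0.3406, 0.0083]
eef_rot: [0.001, 0.99, 0.142, 0.001]
force: [1.2, -0.8, 0.3]
opening: 0.0504
```

```bash
python3 - <<'E'
from h import *
snap('wrist','wrist26')
plan(.468,-.3397,.006,-73.6)
E
```

```text
t 43.0 cur [ 0.4691 -0.3406  0.0083] yaw -73.70 tilt [ 0.002 -0.002 -1.   ]
tool-frame shift mm [-0.8 -1.2  2.3]
wz total -0.0018 rows>= 1
```

View pics/wrist26.png

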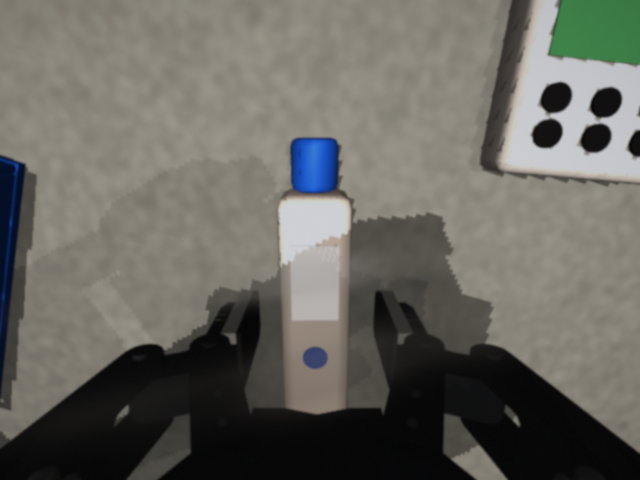

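```bash
python3 - <<'E'
from h import *
s=load('wrist26'); P=onz(s,[(315,205),(315,196),(315,139)],[.028,.014,.023])
u=np.array([.9593,.2823,0]); c=np.array([.4691,-.3406,0])
print(P,(P-c)@u)
E
```

```text
[[ 0.51616405 -0.3259807   0.028     ]
 [ 0.51705288 -0.32567365  0.014     ]
 [ 0.53752697 -0.31976875  0.023     ]] [0.04927557 0.0502149  0.07152265]
```

Call:
{"method": "drive_tool", "body": {
  "commands": "0 0 0 -3.8 -0.4 2 50; 0 0 0 0 0 0 50; 0 0 0 0 0 0 0; 0 0 0 0 0 0 0; 0 0 0 0 0 0 0; 0 0 0 0 0 0 0",
  "newtons": 70
}}

```text
time: 43.78
eef_pos: [0.4649, -0.3408, 0.0052]
eef_rot: [0.0, 0.99, 0.142, 0.0]
force: [-0.6, 0.1, 5.6]
opening: 0.0265
```

Call:
{"method": "drive_tool", "body": {
  "commands": "0 0 0 0 0 -20 0; 0 0 0 0 0 -50 0; 0 0 0 0 0 -60 0; 0 0 0 0 0 -60 0; 0 0 0 0 0 -55 0; 0 0 0 0 0 0 0; 0 0 0 0 0 0 0"
}}

```text
time: 44.65
eef_pos: [0.4643, -0.3402, 0.2481]
eef_rot: [-0.001, 0.99, 0.142, -0.001]
force: [-0.1, 0.0, -2.3]
opening: 0.0269
```

```bash
python3 - <<'E'
from h import *
snap('wrist','wrist27');snap('side','side27'); st(); plan(.46,.344,.25,-103)
crop('side27',260,180,460,380,4,'n1')
E
```

```text
time 44.75
q [-0.8358  0.4173  1.3077  0.      1.4204  0.4508]
eef_pos [ 0.4643 -0.3402  0.2476]
eef_rot [-0.0016  0.9899  0.1416 -0.0011]
force [ 1.0599  0.1203 -2.0934]
opening 0.027
t 44.8 cur [ 0.4643 -0.3402  0.2476] yaw -73.72 tilt [-0.003  0.003 -1.   ]
tool-frame shift mm [ 1.877e+02 -6.580e+02 -4.000e-01]
wz total 0.511 rows>= 3
```

View pics/wrist27.png

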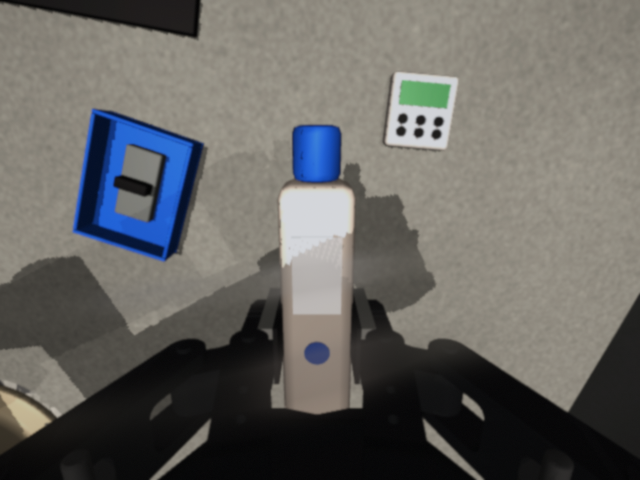

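View pics/n1.png

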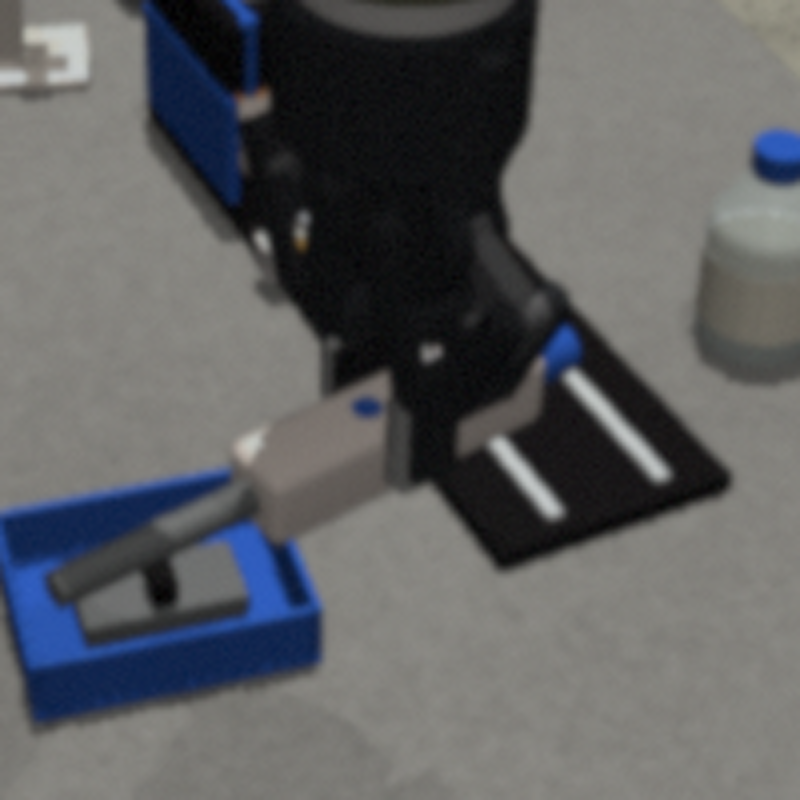

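```bash
python3 - <<'E'
from h import *
s=load('wrist27'); P=onz(s,[(316,194),(316,183),(316,127)],[.2476+.023,.2476+.009,.2476+.018])
u=np.array([.9593,.2823,0]); c=np.array([.4643,-.3402,0])
print((P-c)@u)
s=load('wrist26'); P=onz(s,[(315,205),(315,196),(315,139)],[.028,.014,.023]); print((P-np.array([.4691,-.3406,0]))@u)
E
```

```text
[0.05365569 0.05561886 0.07545987]
[0.04927557 0.0502149  0.07152265]
```

Call:
{"method": "drive_tool", "body": {
  "commands": "0 0 0 15.6 -54.8 0 0; 0 0 0 15.6 -54.8 0 0; 0 0 0 15.6 -54.8 0 0; 0 0 0 15.6 -54.8 0 0; 0 0 0 15.6 -54.8 0 0; 0 0 0 15.6 -54.8 0 0; 0 0 0 15.6 -54.8 0 0; 0 0 0 15.6 -54.8 0 0; 0 0 0 15.6 -54.8 0 0; 0 0 0 15.6 -54.8 0 0; 0 0 0 15.6 -54.8 0 0; 0 0 0 15.6 -54.8 0 0; 0 0 0.1704 0 0 0 0; 0 0 0.1704 0 0 0 0; 0 0 0.1704 0 0 0 0; 0 0 0 0 0 0 0"
}}

```text
time: 46.75
eef_pos: [0.4597, 0.3429, 0.2484]
eef_rot: [0.001, 0.994, -0.112, -0.001]
force: [0.5, 1.2, -1.2]
opening: 0.0266
```

```bash
python3 - <<'E'
from h import *
snap('wrist','wrist28');snap('side','side28'); st(); plan(.46,.344,.25,-103)
E
```

```text
time 46.85
q [0.4367 0.4109 1.3137 0.     1.4185 2.231 ]
eef_pos [0.4599 0.343  0.2489]
eef_rot [ 4.000e-04  9.938e-01 -1.115e-01 -7.000e-04]
force [-0.4573 -0.2653 -0.2881]
opening 0.0267
t 46.9 cur [0.4599 0.343  0.2489] yaw -102.81 tilt [-0.001 -0.001 -1.   ]
tool-frame shift mm [-0.1 -1.  -1.1]
wz total 0.0034 rows>= 1
```

View pics/wrist28.png

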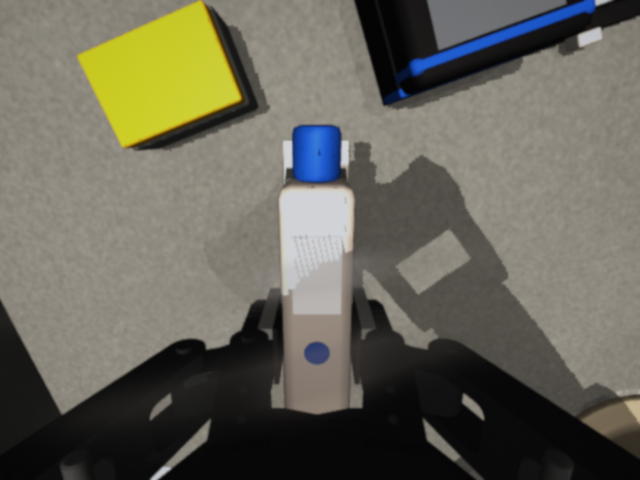

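View pics/side28.png

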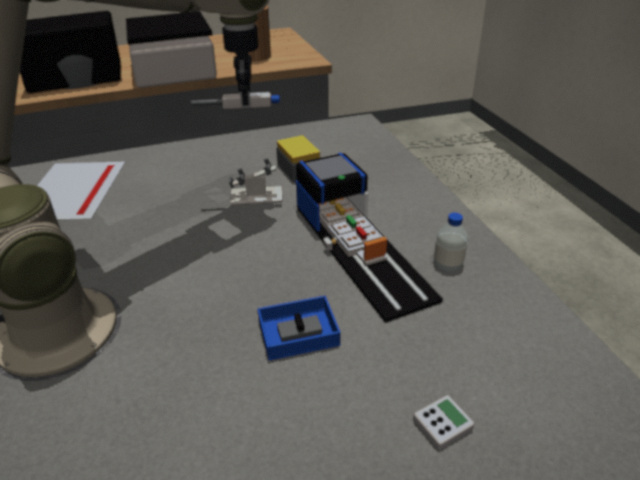

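Call:
{"method": "drive_tool", "body": {
  "commands": "0 0.1745 0.0034 0 0 0 0; 0 0.1745 0 0 0 0 0; 0 0 0 0 0 0 0; 0 0 0 0 0 0 0"
}}

```text
time: 47.35
eef_pos: [0.4604, 0.343, 0.2498]
eef_rot: [0.02, 0.979, -0.113, 0.171]
force: [0.2, 0.3, -1.6]
opening: 0.0268
```

```bash
cat >> h.py <<'E'
def seat(sl,n,c=(.465,.343),yaw=-13.0,g=8.8,mx=0.):
    # TCP world for pipette mid at sl mm along slope from seat, n mm off
    t=np.radians(20);ex=np.array([np.cos(t),0,np.sin(t)]);nz=np.array([-np.sin(t),0,np.cos(t)])
    p=np.array([0,0,.07])+nz*.014+ex*(sl-mx)/1e3+nz*(n-g)/1e3
    return Ro.from_euler('z',yaw,degrees=True).apply(p)+[c[0],c[1],0]
E
python3 - <<'E'
from h import *
st(); print(seat(-3,0)); plan(*seat(-3,40)); snap('side','side29'); crop('side29',180,60,320,220,4.5,'n2')
o=env.observe();q=np.array(o['eef_rot']);R=Ro.from_quat(q[[1,2,3,0]]).as_matrix();print(R, 'x yaw',np.degrees(np.arctan2(R[1,0],R[0,0])),'elev',np.degrees(np.arcsin(R[2,0])))
E
```

```text
time 47.35
q [ 0.5432  0.3046  1.5001 -0.2698  1.0988  2.4381]
eef_pos [0.4604 0.343  0.2498]
eef_rot [ 0.0198  0.9785 -0.1129  0.1714]
force [ 0.2431  0.2858 -1.6399]
opening 0.0268
[0.46052025 0.34403423 0.07386034]
t 47.4 cur [0.4604 0.343  0.2498] yaw -103.16 tilt [ 0.331 -0.077 -0.94 ]
tool-frame shift mm [-60.   -1.  125.5]
[[ 9.15431597e-01 -2.28467369e-01  3.31342199e-01]
 [-2.14855232e-01 -9.73551568e-01 -7.76825218e-02]
 [ 3.40326638e-01 -7.75699509e-05 -9.40307276e-01]] x yaw -13.208464775707704 elev 19.896775887035098
```

View pics/n2.png

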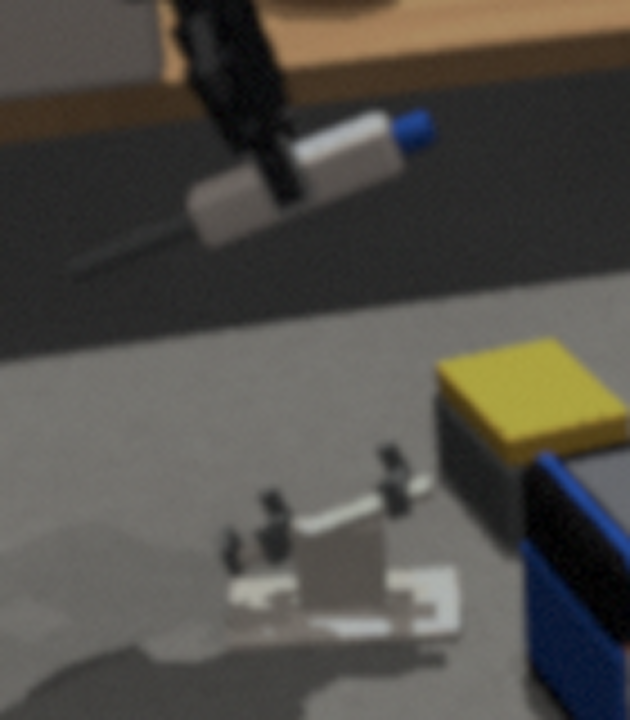

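Call:
{"method": "drive_tool", "body": {
  "commands": "0 0 0 -15 -0.2 31 0; 0 0 0 -15 -0.2 31 0; 0 0 0 -15 -0.2 31 0; 0 0 0 -15 -0.2 31 0; 0 0 0 0 0 0 0; 0 0 0 0 0 0 0"
}}

```text
time: 48.15
eef_pos: [0.4479, 0.3472, 0.1142]
eef_rot: [0.019, 0.978, -0.114, 0.173]
force: [0.1, 0.4, -0.8]
opening: 0.0265
```

```bash
python3 - <<'E'
from h import *
plan(*seat(-3,0))
for n in('side','scene','wrist'): snap(n,n+'30')
crop('side30',200,130,310,220,7,'n3');crop('scene30',320,110,440,210,6.5,'n4')
E
```

```text
t 48.1 cur [0.4479 0.3472 0.1142] yaw -103.23 tilt [ 0.334 -0.077 -0.939]
tool-frame shift mm [-1.6  0.3 42.3]
```

View pics/n3.png

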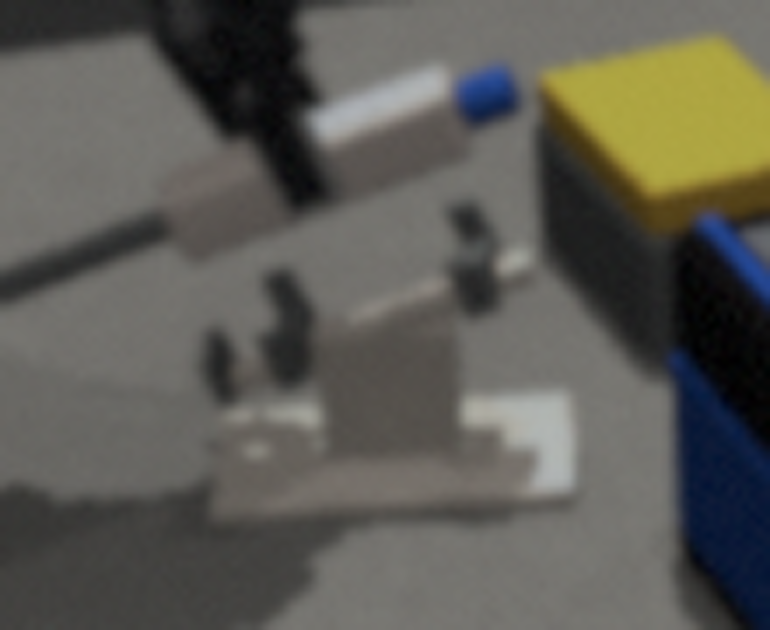

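View pics/n4.png

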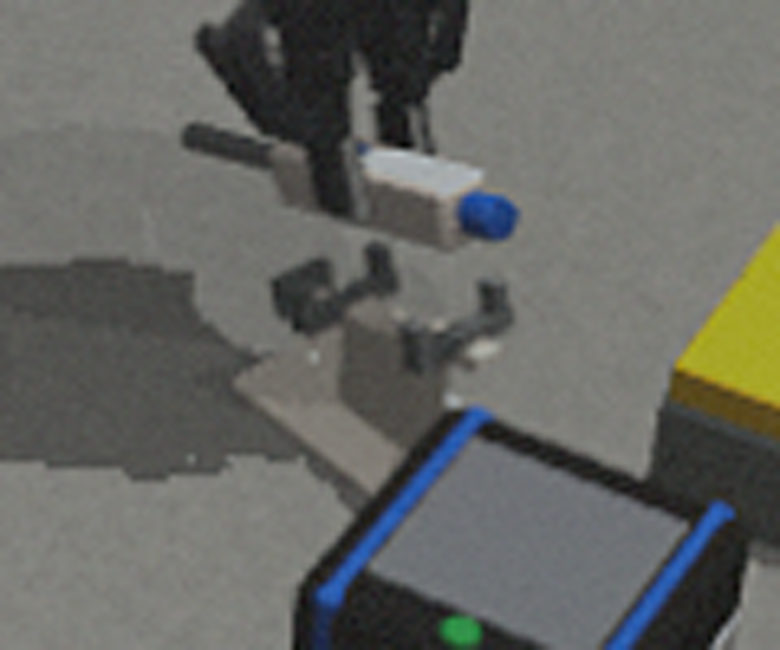

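View pics/wrist30.png

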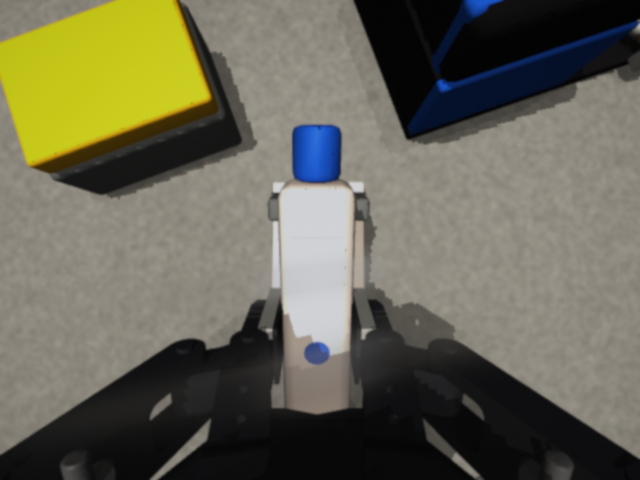

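Call:
{"method": "drive_tool", "body": {
  "commands": "0 0 0 -0.8 0 12 0; 0 0 0 0 0 12 0; 0 0 0 0 0 8 0; 0 0 0 0 0 5 0; 0 0 0 0 0 0 0; 0 0 0 0 0 0 0"
}}

```text
time: 49.05
eef_pos: [0.4583, 0.3445, 0.0779]
eef_rot: [0.02, 0.978, -0.113, 0.173]
force: [0.0, -0.8, -0.7]
opening: 0.0267
```

```bash
python3 - <<'E'
from h import *
plan(*seat(-3,0))
for n in('side','scene','wrist'): snap(n,n+'31')
crop('side31',200,130,310,220,7,'n5');crop('scene31',320,110,440,210,6.5,'n6')
E
```

```text
t 49.0 cur [0.4583 0.3445 0.0779] yaw -103.19 tilt [ 0.333 -0.078 -0.94 ]
tool-frame shift mm [ 0.8 -0.1  4.6]
```

View pics/n5.png

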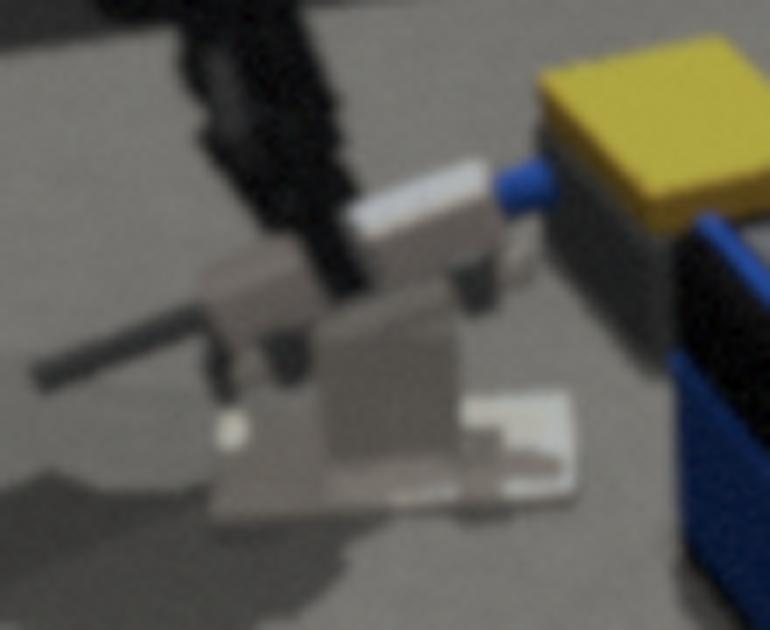

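View pics/n6.png

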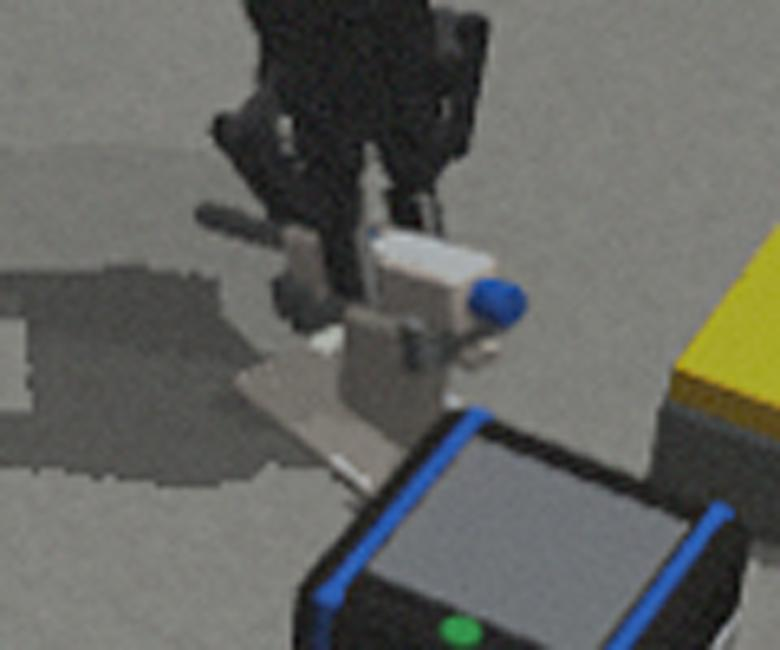

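```bash
python3 - <<'E'
from h import *
t=np.radians(20);ex=np.array([np.cos(t),0,np.sin(t)]);nz=np.array([-np.sin(t),0,np.cos(t)])
W=lambda s_,y,n:Ro.from_euler('z',-13,degrees=True).apply(np.array([0,y/1e3,.07])+ex*s_/1e3+nz*n/1e3)+[.465,.343,0]
s=load('side31')
k=lambda P:np.round((proj(s,P)-[200,130])*7,0)
for nm,p in dict(lipface_top_near=(-61,-14,6),lip_bot=(-61,-14,0),body_low_bot_near=(-3.8-55,-14,4.6),body_low_top_near=(-3.8-55,-14,32.6),body_hi_top_near=(-3.8+55,-14,32.6),body_hi_bot=(51.2,-14,4.6),tip=(-3.8-125,0,18.6),plung=(-3.8+75,0,18.6),cheekL=(-36,-20,14),cheekR=(36,-20,14)).items(): print(nm,k([W(*p)]))
E
```

```text
lipface_top_near [[214. 364.]]
lip_bot [[222. 378.]]
body_low_bot_near [[222. 365.]]
body_low_top_near [[186. 301.]]
body_hi_top_near [[476. 189.]]
body_hi_bot [[508. 255.]]
tip [[ 29. 383.]]
plung [[544. 184.]]
cheekL [[268. 329.]]
cheekR [[457. 257.]]
```

```bash
python3 - <<'E'
from h import *
crop('side31',200,155,285,200,9.4,'n7')
E
```

```text
(no output)
```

View pics/n7.png

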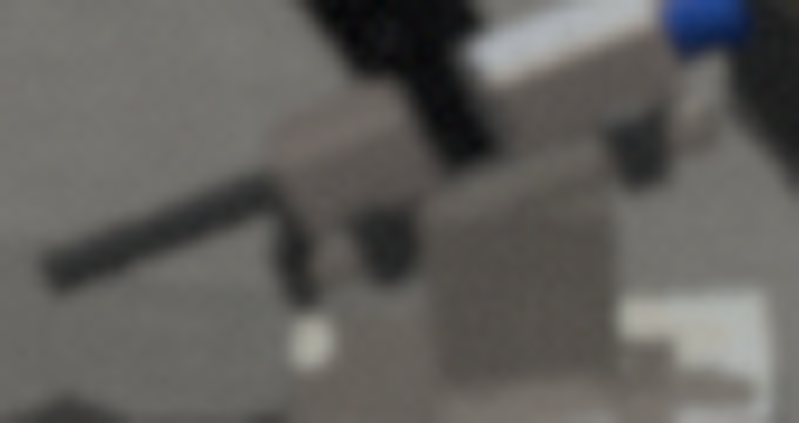

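Call:
{"method": "drive_tool", "body": {
  "commands": "0 0 0 2.5 0 0 0; 0 0 0 0 0 2.5 0; 0 0 0 0 0 1.5 0; 0 0 0 0 0 0 0; 0 0 0 0 0 0 0"
}}

```text
time: 49.82
eef_pos: [0.4618, 0.3435, 0.0747]
eef_rot: [0.02, 0.978, -0.113, 0.172]
force: [-0.0, -0.3, -0.3]
opening: 0.0272
```

Call:
{"method": "drive_tool", "body": {
  "commands": "0 0 0 0 0 1 0; 0 0 0 0 0 1 0; 0 0 0 0 0 0 0; 0 0 0 0 0 0 0"
}}

```text
time: 50.32
eef_pos: [0.4619, 0.3435, 0.0745]
eef_rot: [0.02, 0.978, -0.113, 0.173]
force: [-13.9, -3.5, 17.6]
opening: 0.0264
```

```bash
python3 - <<'E'
from h import *
plan(*seat(-1,0)); st()
for n in('side','scene','wrist'): snap(n,n+'32')
crop('side32',200,130,310,220,7,'n5');crop('scene32',320,110,440,210,6.5,'n6')
E
```

```text
t 50.3 cur [0.4619 0.3435 0.0745] yaw -103.20 tilt [ 0.333 -0.078 -0.94 ]
tool-frame shift mm [ 0.4 -0.2  0.1]
time 50.325
q [ 0.5434  0.5132  1.6997 -0.3761  0.7093  2.6047]
eef_pos [0.4619 0.3435 0.0745]
eef_rot [ 0.0199  0.9782 -0.1132  0.1727]
force [-13.8817  -3.521   17.557 ]
opening 0.0264
```

View pics/n5.png

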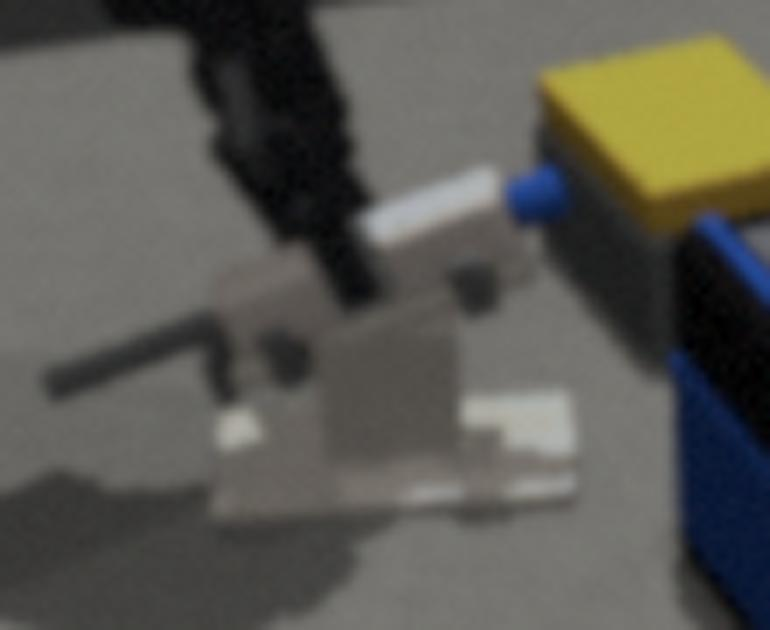

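View pics/wrist32.png

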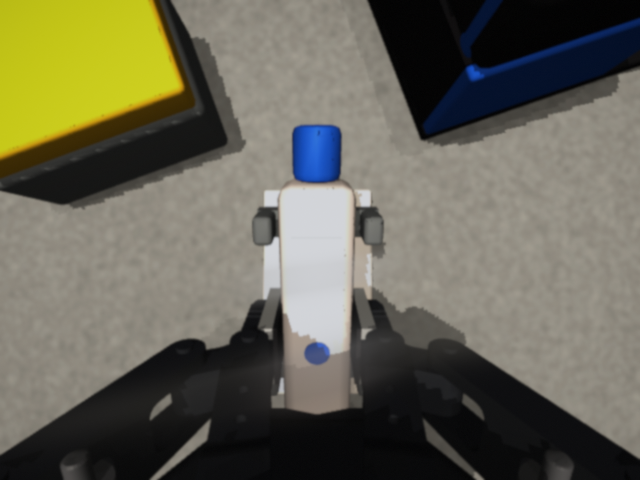

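Call:
{"method": "drive_tool", "body": {
  "commands": "0 0 0 0 0 -1 0; 0 0 0 0 0 0 34; 0 0 0 0 0 0 44; 0 0 0 0 0 0 48; 0 0 0 0 0 -20 48; 0 0 0 0 0 -50 48; 0 0 0 0 0 -50 48; 0 0 0 0 0 0 48"
}}

```text
time: 51.48
eef_pos: [0.4227, 0.354, 0.1902]
eef_rot: [0.017, 0.978, -0.113, 0.175]
force: [-0.0, -0.4, -0.7]
opening: 0.0476
```

```bash
python3 - <<'E'
from h import *
st()
for n in('side','scene','wrist'): snap(n,n+'33')
crop('side33',200,130,310,220,7,'n5');crop('scene33',320,110,440,210,6.5,'n6')
E
```

```text
time 51.475
q [ 0.6031  0.3161  1.6491 -0.3151  0.9531  2.5587]
eef_pos [0.4227 0.354  0.1902]
eef_rot [ 0.0175  0.9779 -0.113   0.175 ]
force [-0.0189 -0.4198 -0.7305]
opening 0.0476
```

View pics/n5.png

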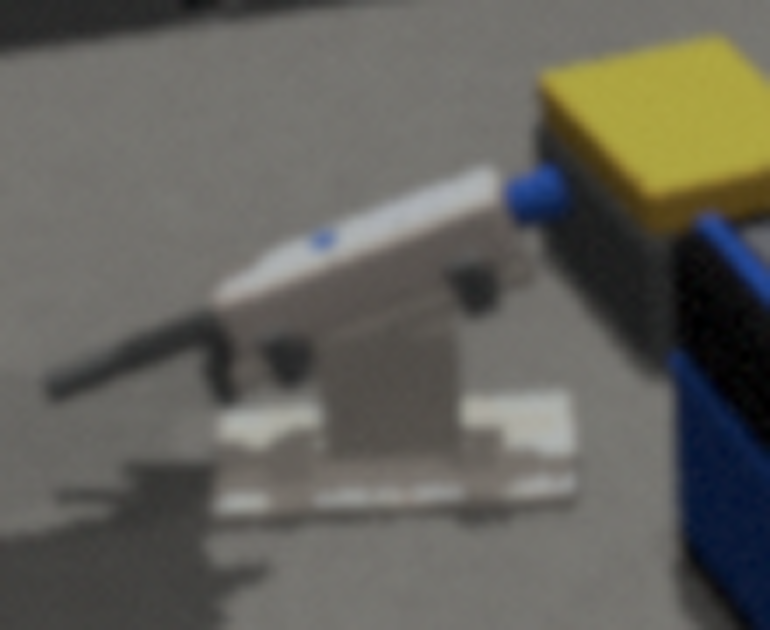

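View pics/n6.png

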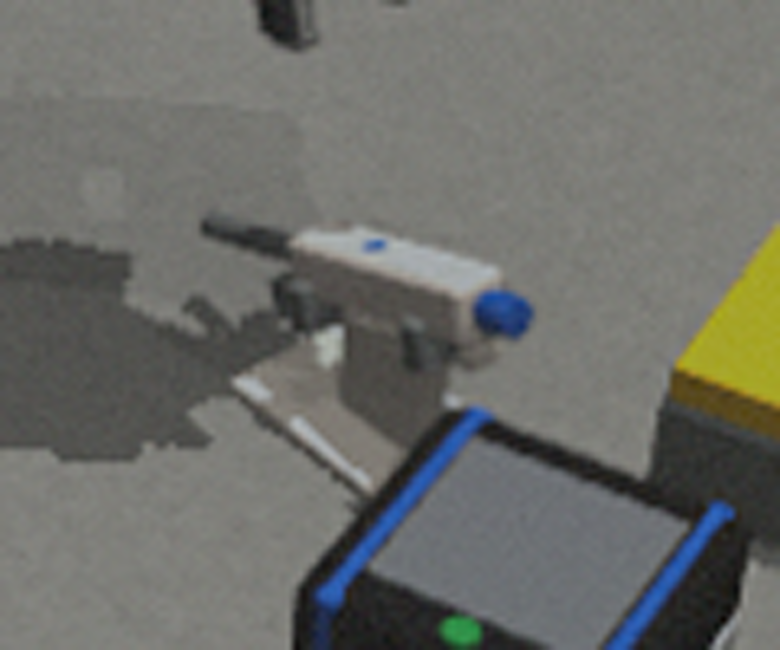

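View pics/wrist33.png

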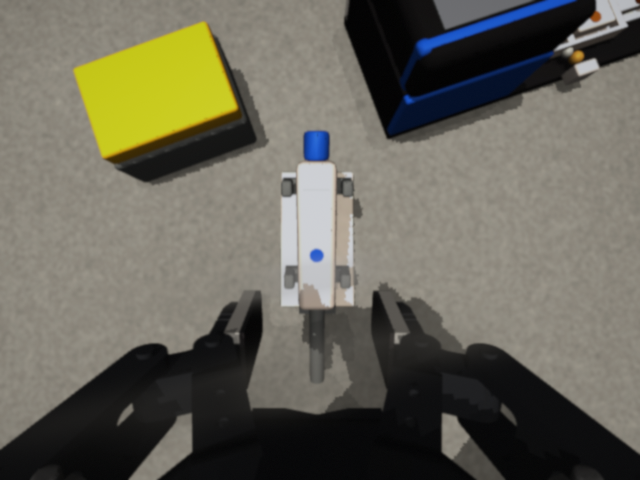

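Call:
{"method": "drive_tool", "body": {
  "commands": "0 0 0 0 0 -50 48; 0 0 0 0 0 -30 48; 0 0 0 0 0 0 48; 0 0 0 0 0 0 48; 0 0 0 0 0 0 48; 0 0 0 0 0 0 48"
}}

```text
time: 52.38
eef_pos: [0.3956, 0.3588, 0.2608]
eef_rot: [0.02, 0.978, -0.113, 0.172]
force: [0.4, 0.5, -0.1]
opening: 0.048
```

```bash
python3 - <<'E'
from h import *
snap('side','side34');snap('scene','scene34')
crop('scene34',200,110,460,310,3,'n8')
im=np.abs(cv2.imread('pics/side34.png').astype(int)-cv2.imread('pics/side33.png')).max(2)[150:280,200:420]; print((im>40).sum())
# handle check, home
s=load('scene34'); print(proj(s,[[.638,-.0130,.066]]))
E
```

```text
173
[[353.15236013 270.92653993]]
```

View pics/n8.png

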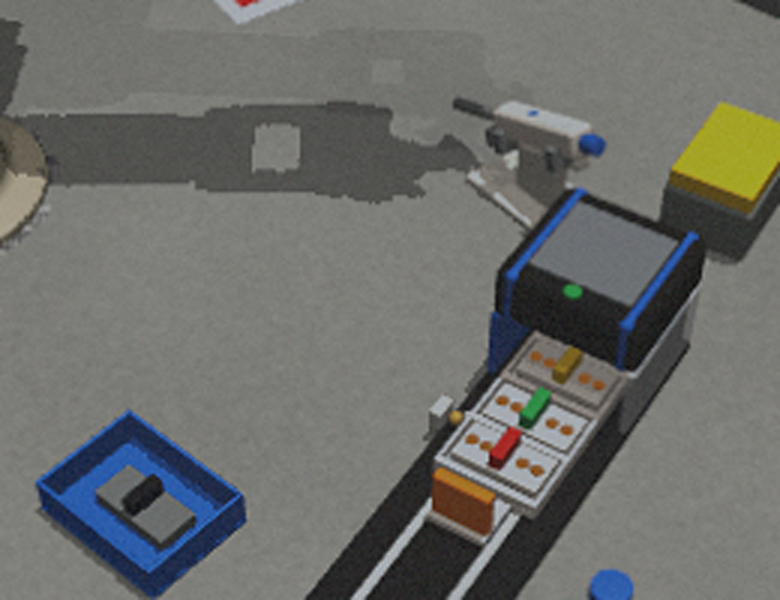

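View pics/side34.png

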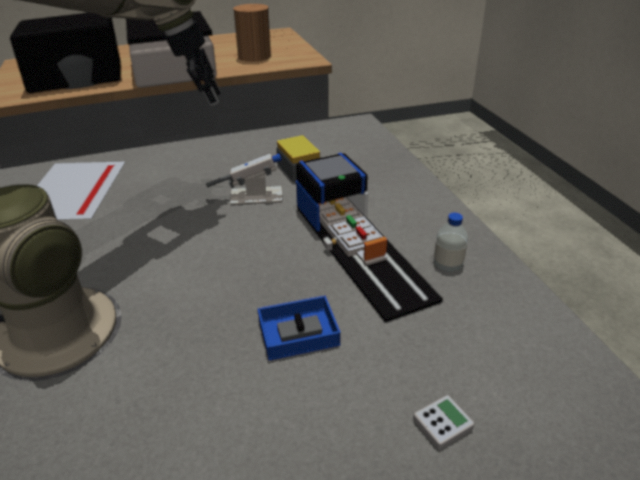

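```bash
python3 -c "
from station import env
print(env.job_done())"
```

```text
the job is handed in; nothing more can be done
None
```

Everything asked for is done and handed in, but I broke the 120 N wrist-force limit once, and that may fail the run. Right after drawing the carriage out, I sent a lift with the wrong sign. The fingertips pressed down inside the carriage at the handle, and the wrist read 145 N. I retracted at once, and the pictures after that show nothing displaced.

**What I did (about 52 s of the 210 s):**
- **Carriage out:** I drew it to the front stop by the orange handle.
- **Spent cassette:** only one was on the carriage; it now lies flat in the blue tray.
- **White cassettes:** all four are seated in their own cradles: red, green, yellow and yellow, from cradle 0 to cradle 3.
- **Carriage in:** I pushed it home.
- **Pipette:** it lies in both saddles of the rest with its tip at the low end.

**Last checks:**
- **Carriage home:** it would not move further under a 15 N push. In the last picture the handle is within about 1.5 pixels of where it stood at the start.
- **Seating:** before the push, all four cassettes looked flat in their cradles. Afterwards cradle 3 is hidden under the hood; the other three still look flat.
- **Pipette position:** it was released about 1 mm below the nominal seat by my measurements, not resting on the lip. The side camera differed from my model by about 3 mm, for both the pipette and the rest.
- **Bystanders:** the tip box, timer and bottle are where they started, judged by eye in the pictures.
- **Disturbances:** I saw no knocked item and no slackened grip.

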